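# Couple the ear-defender rail to its ball post and hang the ear defenders

### The job

Set up the ear-defender stand before the noisy fan test: raise the locking handle of the rail's coupler, lower the rail onto the ball of the post until it sits flat on the seat disc, and press the handle fully down to lock it. Only once the rail is locked, hang every pair of ear defenders that stands on the bench over the rail's bars, the bar in the notch under the headband and one cup on either side. Leave the bottles and the fan where they are.

Things in the scene. Friction and masses are not known exactly. Their poses are not given: they have to be found in the camera images.
- ball (a point): Centre of the 30 mm steel ball on top of the fixed upright post; z up. Its 12 mm neck rises from a round seat disc, 90 mm across, whose top is 30 mm below this point and 110 mm above the bench; the post's foot is 108 mm across. The coupler comes straight down over the ball until its underside rests on the disc, turned any way round.
- rail: The loose rail, 0.9 kg; origin at the middle of its flat underside, axes as rail_grip. Grey coupler block 84 (x) x 57 (y) x 58 mm high, with a socket for the ball open below, 33 mm wide, about the origin. On top a black grip fin, 44 (x) x 20 (y) mm, 58 to 93 mm above the underside. At the start it stands on the bench, bars roughly along world x, handle to the left.
- rail_grip (a point): Point in the rail's grip fin, 78 mm straight above the rail's origin; z up, y along the bars, -x towards the handle. Grasp the fin across y. When the rail is seated this point is exactly over the ball, 48 mm above the ball's centre.
- bar_left (a point): Middle of the bar on the rail's +y side, on its axis; axes as rail_grip. Round steel bar along y, 12 mm in diameter, from 28 to 165 mm from the rail's middle, axis 45 mm above the rail's underside; a 24 mm disc at its end. Room for two pairs of ear defenders, side by side.
- bar_right (a point): Middle of the like bar on the rail's -y side, on its axis.
- handle (a joint): Locking handle of the coupler, rad: 0 lying level, locked (lower stop), grows as its tip is raised, upper stop at 1.2. Below about 0.4 its pawl stands in the socket, in the way of the ball; at 1.0 the socket is clear. A stiff hinge (0.04 N m): it stays where it is left; no spring.
- handle_hinge (a point): Hinge of the handle, on the coupler: axis along the rail's y, 34 mm from the middle towards the handle (rail -x), 40 mm above the rail's underside.
- handle_tip (a point): Centre of the round black knob, 20 mm in diameter, at the handle's end; 50 mm out from the hinge and 4 mm above it when the handle is level. It can be pinched from above across the rail's y and led round the hinge; the knob turns between the fingers. The handle's arm is 10 mm wide. Led gently, it does not lift the rail.
- ears_1 (a point): Middle of a pair of ear defenders, half-way up (60 mm); z up, x from cup to cup, y across the headband. Crown: black block 40 (x) x 24 (y) mm, top 60 mm above this point; below, a notch along y, an inverted 90 degree V, apex 32 mm, mouth (24 mm wide) 20 mm above this point. In it the bar's axis comes 23 mm above this point. Grasp the crown across y, fingertips above the apex.
- ears1: The same pair as ears_1, 0.15 kg; origin at the middle of the underside. 118 (x) x 54 (y) x 120 mm high, standing on its two cups (48 mm high, 66 mm clear between them). All pairs are alike; absent in some starts.
- ears_2 (a point): Middle of a pair of ear defenders, half-way up (60 mm); z up, x from cup to cup, y across the headband. Crown: black block 40 (x) x 24 (y) mm, top 60 mm above this point; below, a notch along y, an inverted 90 degree V, apex 32 mm, mouth (24 mm wide) 20 mm above this point. In it the bar's axis comes 23 mm above this point. Grasp the crown across y, fingertips above the apex.
- ears2: The same pair as ears_2, 0.15 kg; origin at the middle of the underside. 118 (x) x 54 (y) x 120 mm high, standing on its two cups (48 mm high, 66 mm clear between them). All pairs are alike; absent in some starts.
- ears_3 (a point): Middle of a pair of ear defenders, half-way up (60 mm); z up, x from cup to cup, y across the headband. Crown: black block 40 (x) x 24 (y) mm, top 60 mm above this point; below, a notch along y, an inverted 90 degree V, apex 32 mm, mouth (24 mm wide) 20 mm above this point. In it the bar's axis comes 23 mm above this point. Grasp the crown across y, fingertips above the apex.
- ears3: The same pair as ears_3, 0.15 kg; origin at the middle of the underside. 118 (x) x 54 (y) x 120 mm high, standing on its two cups (48 mm high, 66 mm clear between them). All pairs are alike; absent in some starts.
- flux_bottle: Small bottle, 34 mm across, 85 mm high, standing on the right; origin under its middle. A bystander.
- ipa_bottle: Bottle with blue cap, 52 mm across, 125 mm high, standing on the right; origin under its middle. A bystander.
- spare_fan_40: Small fan on its edge, 20 x 40 x 40 mm, at the back left; origin under its middle. A bystander.

How it is judged:
On the way, in this order (a step that is already met when the one before it is completed fails the run):
1. the coupler's handle is raised (beyond 0.8 rad) (value of joint handle above 0.8 rad), for 0.2 s.
2. the rail sits on the ball, flat on the seat disc, its handle still raised (horizontal distance between rail_grip and ball below 0.006 m and z of rail_grip in the frame of ball between 0.043 and 0.053 m and angle between rail_grip's own z axis and vertical below 0.07 rad and value of joint handle above 0.5 rad), for 0.2 s.
3. the handle is pressed down (below 0.12 rad) with the rail seated (horizontal distance between rail_grip and ball below 0.006 m and z of rail_grip in the frame of ball between 0.043 and 0.053 m and angle between rail_grip's own z axis and vertical below 0.07 rad and value of joint handle below 0.12 rad), for 0.2 s.
At the end, for the whole second after the job is handed in: Rail seated on the ball (6 mm sideways, 5 mm in height, 0.07 rad of level), handle down (below 0.12 rad), every present pair of ear defenders hanging at rest on a bar between block and end disc (bar in the notch: within 18 mm across the bar, 11 mm in height, tilt below 0.35 rad) (all of step 3 and x of ears_1 in the frame of rail_grip between -0.018 and 0.018 m and z of ears_1 in the frame of rail_grip between -0.068 and -0.046 m and (y of ears_1 in the frame of rail_grip between 0.032 and 0.17 m or y of ears_1 in the frame of rail_grip between -0.17 and -0.032 m) and angle between each of ears_1, ears_2, ears_3's own z axis and vertical below 0.35 rad and linear speed of each of ears1, ears2, ears3 below 0.05 m/s and x of ears_2 in the frame of rail_grip between -0.018 and 0.018 m and z of ears_2 in the frame of rail_grip between -0.068 and -0.046 m and (y of ears_2 in the frame of rail_grip between 0.032 and 0.17 m or y of ears_2 in the frame of rail_grip between -0.17 and -0.032 m) and x of ears_3 in the frame of rail_grip between -0.018 and 0.018 m and z of ears_3 in the frame of rail_grip between -0.068 and -0.046 m and (y of ears_3 in the frame of rail_grip between 0.032 and 0.17 m or y of ears_3 in the frame of rail_grip between -0.17 and -0.032 m)); the robot touches nothing.
It fails at once if a pair of ear defenders is lifted more than about 9 cm before the rail is seated and locked (height (world z) of any of ears_1, ears_2, ears_3 above 0.15 m and (horizontal distance between rail_grip and ball above 0.02 m or z of rail_grip in the frame of ball above 0.065 m or value of joint handle above 0.3 rad)).
It fails at once if a bottle or the fan is moved more than 4 cm (distance of any of flux_bottle, ipa_bottle, spare_fan_40 from where it was at the start of the episode above 0.04 m).
Of ears1, ears2, ears3 only 2 to 3 are there at a start; the rules pass over those that are not, and their reading is None.
At some moment in a run one of ears1, ears2, ears3 may be knocked a few centimetres aside while the robot is not near it.
It also fails if it takes over 210 s, if anything falls off the work surface, if the arm or the gripper's body presses on something with over 40 N, if the wrist force passes 120 N, or if a joint passes its speed limit or range.

### The arm

A 6-joint arm with a two-finger parallel gripper is mounted at the origin on a cart in front of the work surface, level with it; the furniture and walls round the work are solid. World frame = base frame: x ahead of the robot, y to its left, z up, the work surface at z = 0. Lengths are in m, angles in rad, forces in N, time in s.
With the tool pointing down it reaches from about 0.275 to 0.75 m from the base axis. Payload 10.2 kg.
Tool frame: the origin (TCP) lies at the very end of the fingers, on their centre line; the grasp point (between the pads) lies arm.grasp_offset behind it (arm.grasp_offset is the distance from the TCP to the grasp point, in m); z points along the fingers, y is the line along which they close (so a half turn about z gives the same grasp; the last joint's range is limited). The gripper opens to 85 mm and grips with 20 to 120 N. Pads are 22 mm wide; open, the fingers measure 114 mm over their backs; the gripper's body (76 mm by 85 mm) begins 54 mm behind the grasp point. The pads swing forward as they close: fully open they stand 13 mm farther back than shut.
Start: joints at [0.885, 0.313, 1.498, -0, 1.331, -0.223], TCP at [0.234, 0.47, 0.231] pointing down, gripper open.
Joint ranges: [-2.94, 2.94], [-0.97, 2.17], [0.19, 2.56], [-1.23, 4.37], [0.02, 3.11], [-2.88, 2.88]. Speed limits (rad/s): [2.39, 2.39, 3.01, 3.14, 3.14, 3.14].

### API

Orientations are given as a rotation vector (axis times angle).
In Python, from rig import arm gives the robot as it stands.
- The arm moves only by the tool arm_command, never from a script. Its argument "targets" is text: rows parted by semicolons, each of 7 numbers parted by spaces: the shift along the tool's x, y, z each as a share of 40 cm, from -1 to 1, then the turn, a rotation vector about the tool's x, y, z each as a share of 30 degrees, from -1 to 1, then the opening, from -1 (shut) to 1 (fully open). A call has 1 to 10 rows; each row is the pose to reach, as a shift and turn from the pose commanded when the call began, along the tool's axes at that moment; what a row does not reach only later rows make up. A row lasts 1/8 s, in which the tool goes at most 62.5 mm and 10.7 degrees, less where a joint would pass 70% of its speed; a pose out of reach is approached as far as the arm can. A call with a number of a shift or a turn outside -1 to 1 is refused whole. A call with a gripper value outside its range is refused whole. The fingers move at their own pace and stop on an object; the grip force is fixed at half the most. Time passes only in rows, so rows that repeat a pose let the fingers close. It gives the time, the measured TCP pose, the force, the opening and the grip force at its end, in the units of the state.
- arm.sense(): the state, without advancing time (a new reading comes with each control period).
- arm.get_image(name): name is "scene" or "top"; returns a dict with "image" (384x512x3 uint8, red, green, blue), "range_z" (384x512 float32, m along the optical axis (not along the pixel's ray), 0 where there is no reading), "fovy" (degrees; the focal length in pixels is half the picture's height over the tangent of half this angle, whatever the lens; pixels are square), "cx", "cy" (the principal point, pixels), "eye" and "orientation" of the camera in the world. Camera axes: x right, y down, z forward; pixel columns grow to the right and rows downward; lengths in m; the calibration is good to about 2 mm. A picture is of the moment at which its call begins.
- arm.finish_job(): hands the job in; it is judged then, once.
The state is a dict: "t": time; "joints": joint angles; "dq": joint speeds; "tau": joint torques, N m; "eef_pos": TCP position; "orientation": TCP orientation; "ft_force": force on the tool from outside, world axes, zero at the start; "moment": the same for the moment, N m; "width": opening from 0.0 (shut) to 1.0 (fully open); "grasp_force": force on a finger pad.
Only numpy, scipy, OpenCV 4.12 (cv2) and the standard library are available. Lean on these libraries where they do the work, as an engineer would, in place of code of your own. Each camera call takes 0.05 s, during which the arm holds its last target. There are 200 camera calls.

## Working session

There is one attempt and no reset: what is moved stays moved. The work goes in short steps, Python scripts to look and compute and a tool call to move; the robot and the scene stay as the last step left them, time stands still between calls to the robot, and variables do not carry over. Pictures are saved under pics/ and viewed, at most 14 in all, crops included, and the job is handed in when it is done.

Besides the shell and the picture viewer there is one more tool, called after "Call:" by a JSON object that holds its "fn" and its "kwargs". arm_command: Moves the arm, as the interface text tells. Shift numbers are shares of 40 cm and turn numbers shares of 30 degrees, none past 1 either way. Its arguments: {"type":"object","properties":{"targets":{"type":"string"}},"required":["targets"]}

```bash
ls; mkdir -p pics
cat > h.py <<'E'
import numpy as np, cv2
from scipy.spatial.transform import Rotation as R
from rig import arm
def snap(name,fn=None):
    d=arm.get_image(name)
    if fn: cv2.imwrite('pics/'+fn,d['image'][:,:,::-1])
    return d
def cloud(d):
    h,w=d['range_z'].shape; f=h/2/np.tan(np.radians(d['fovy'])/2)
    u,v=np.meshgrid(np.arange(w),np.arange(h)); z=d['range_z']
    p=np.stack([(u-d['cx'])*z/f,(v-d['cy'])*z/f,z],-1)
    o=np.array(d['orientation'],float)
    M=R.from_rotvec(o).as_matrix() if o.size==3 else o
    q=p@M.T+np.array(d['eye']); q[z==0]=np.nan
    return q
def rows(tgts):
    """tgts: list of (pos world, yaw-change rad about tool z, ...)->shares"""
    s=arm.sense(); M=R.from_rotvec(s['orientation']).as_matrix()
    for p in tgts: print(np.round(M.T@(np.array(p)-s['eef_pos'])/0.4,4))
E
python3 - <<'E'
from h import *
s=arm.sense(); print(s['eef_pos'],s['orientation'],arm.grasp_offset); print(R.from_rotvec(s['orientation']).as_matrix().round(3))
for n in('top','scene'):
    d=snap(n,n+'0.png'); q=cloud(d); np.save(n+'0.npy',q); print(d['eye'],d['orientation'],d['fovy'],d['cx'],d['cy'])
E
```

```text
pics
[0.23422311 0.46955134 0.23074689] [-7.20367008e-01 -3.05729026e+00  1.87391640e-03] 0.0187
[[-0.895  0.446 -0.001]
 [ 0.446  0.895 -0.001]
 [ 0.    -0.001 -1.   ]]
[0.31394022 0.08222877 1.23936955] [-2.10796235  2.15290165 -0.23044604] 48.7227738369252 258.02384379287395 187.56995164080308
[-0.00510997 -0.41841953  0.68245527] [-2.07552642  0.89916929 -0.4498402 ] 50.84740647913974 253.14803447073007 193.09050603233942
```

View pics/top0.png

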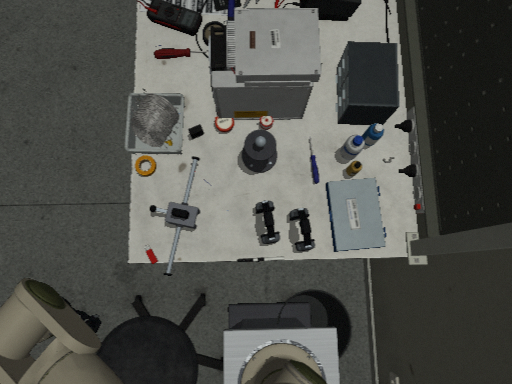

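View pics/scene0.png

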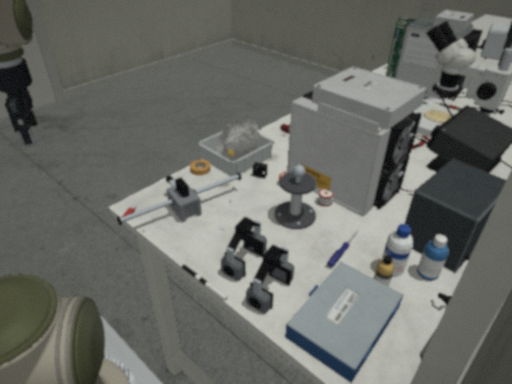

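Run:
```python
from h import *
q=np.load('top0.npy')
def reg(n,u0,u1,v0,v1,z0,z1,q=q):
    p=q[v0:v1,u0:u1].reshape(-1,3); p=p[(p[:,2]>z0)&(p[:,2]<z1)]
    if len(p)<3: print(n,len(p));return
    r=cv2.minAreaRect((p[:,:2]*1000).astype(np.float32))
    print(n,len(p),'med',np.median(p,0).round(4),'rect c',np.round(r[0],1),np.round(r[1],1),round(r[2],1),'zmax',p[:,2].max().round(4))
    return p
reg('bench',200,240,230,250,-.05,.05)
reg('ball',235,285,125,175,.135,.165)
reg('disc',235,285,125,175,.10,.12)
reg('foot',235,285,125,180,.004,.03)
for n,a in (('e1',(245,287,190,255)),('e2',(286,325,200,260))):
    reg(n+'all',*a,.02,.13); reg(n+'crown',*a,.105,.13)
a=(140,215,145,285)
reg('fin',*a,.075,.105); reg('block',160,205,195,235,.05,.068); reg('knob',140,166,195,225,.02,.07); 
p=reg('bars',*a,.038,.056)
m=np.r_[q[150:190,185:205].reshape(-1,3),q[240:280,160:180].reshape(-1,3)]
m=m[(m[:,2]>.03)&(m[:,2]<.06)]; l=cv2.fitLine((m[:,:2]*1000).astype(np.float32),cv2.DIST_HUBER,0,.01,.01).ravel(); print('barline',l, np.degrees(np.arctan2(l[1],l[0])))
print(np.array([q[v,u] for u,v in((195,160),(168,272),(153,210),(160,211),(183,213))]).round(3))
# instrument front & others
for u,v in((215,115),(262,118),(305,115),(224,125),(266,121),(196,131),(354,148),(374,132),(355,168),(330,182)): print(u,v,q[v,u].round(3))
```

```text
bench 793 med [ 4.041e-01  1.650e-01 -2.000e-04] rect c [404.1 166.4] [114.1  55.6] 88.8 zmax 0.0074
ball 96 med [0.652  0.0438 0.151 ] rect c [654.2  43.4] [27.2 27.1] 89.4 zmax 0.1569
disc 699 med [0.6503 0.0454 0.1101] rect c [654.3  44. ] [86.7 87.5] 86.5 zmax 0.1166
foot 541 med [0.6312 0.0435 0.0093] rect c [664.5  43.6] [149.3 169. ] 88.9 zmax 0.0298
e1all 554 med [0.4411 0.0269 0.0868] rect c [448.4  26.9] [118.8  52.5] 9.3 zmax 0.1265
e1crown 140 med [0.4468 0.0266 0.1187] rect c [447.9  26.4] [42.4 23.9] 10.0 zmax 0.1265
e2all 573 med [ 0.4207 -0.0688  0.0874] rect c [425.9 -71. ] [119.5  52.6] 9.1 zmax 0.1239
e2crown 145 med [ 0.4257 -0.0707  0.1188] rect c [426.  -71.4] [51.4 24.6] 9.6 zmax 0.1239
fin 127 med [0.4717 0.2668 0.0922] rect c [473.1 267.9] [43.4 20. ] 77.1 zmax 0.0966
block 545 med [0.4695 0.2666 0.0572] rect c [472.6 268.2] [91.9 96.7] 27.9 zmax 0.0671
knob 76 med [0.4885 0.34   0.0556] rect c [482.8 329.2] [55.7 25.5] 56.5 zmax 0.0644
bars 623 med [0.4781 0.275  0.0506] rect c [489.  286.5] [127. 364.] 78.2 zmax 0.056
barline [ 9.7460020e-01 -2.2395183e-01  4.6958289e+02  2.6800916e+02] -12.941249
[[0.63  0.232 0.051]
 [0.315 0.304 0.052]
 [0.485 0.347 0.06 ]
 [0.483 0.328 0.055]
 [0.471 0.258 0.092]]
215 115 [ 0.786  0.178 -0.002]
262 118 [0.762 0.035 0.029]
305 115 [ 0.78  -0.099  0.003]
224 125 [0.744 0.149 0.023]
266 121 [0.751 0.023 0.033]
196 131 [0.721 0.231 0.039]
354 148 [ 0.643 -0.218  0.102]
374 132 [ 0.694 -0.282  0.088]
355 168 [ 0.593 -0.225  0.07 ]
330 182 [ 0.558 -0.155  0.051]
```

```bash
cat >> h.py <<'E'
def tool(yaw):
    y=np.array([np.cos(yaw),np.sin(yaw),0]); z=np.array([0,0,-1.]); return np.c_[np.cross(y,z),y,z]
def plan(*tg):
    """each (x,y,z TCP, yaw deg of tool y); prints shares, turn clipped to 30 deg"""
    s=arm.sense(); M=R.from_rotvec(s['orientation']).as_matrix()
    for t in tg:
        r=R.from_matrix(M.T@tool(np.radians(t[3]))).as_rotvec()/np.radians(30)
        print(np.round(M.T@(np.array(t[:3])-s['eef_pos'])/.4,4),'turn',np.round(r,3))
E
python3 -c "
from h import *
plan((.492,.350,.15,-12.9))"
```

```text
[-0.7101  0.0204  0.2018] turn [-2.000e-03  1.000e-03  2.546e+00]
```

Call:
{"fn": "arm_command", "kwargs": {"targets": "-0.2 0.01 0.1 0 0 0.35 1; -0.4 0.02 0.15 0 0 0.7 1; -0.6 0.02 0.2 0 0 1 1; -0.7 0.02 0.2 0 0 1 1; -0.71 0.02 0.2 0 0 1 1"}}

```text
t: 0.72
eef_pos: [0.4939, 0.3485, 0.1503]
orientation: [-1.489, -2.766, 0.002]
ft_force: [0.2, 0.9, 0.7]
width: 0.998
grasp_force: 0.0
```

Call:
{"fn": "arm_command", "kwargs": {"targets": "0 0 0 0 0 0.35 1; 0 0 0 0 0 0.7 1; 0 0 0 0 0 1 1; 0 0 0 0 0 1 1"}}

```text
t: 1.23
eef_pos: [0.492, 0.35, 0.1509]
orientation: [-2.151, -2.289, 0.001]
ft_force: [-0.3, 0.3, 0.1]
width: 1.007
grasp_force: 0.0
```

Call:
{"fn": "arm_command", "kwargs": {"targets": "0 0 0 0 0 0.3 1; 0 0 0 0 0 0.546 1; 0 0 0 0 0 0.546 1; 0 0 0 0 0 0.546 1"}}

```text
t: 1.72
eef_pos: [0.492, 0.3502, 0.1512]
orientation: [-2.453, -1.963, 0.0]
ft_force: [-0.4, -0.4, 0.8]
width: 0.994
grasp_force: 0.0
```

```bash
python3 -c "
from h import *
s=arm.sense();print(s['t'],s['eef_pos'],s['joints'],s['ft_force'])
import math
yx,yy=.9746,-.224
def tip(th,dz=0):
    f=th+.08; d=.034+.05016*math.cos(f); return (.473-yy*d,.268+yx*d,.040+.05016*math.sin(f)-.0187+dz,-12.9)
print([np.round(tip(t),3) for t in (0,.1,.5,1.1)])
plan(tip(0.05,.06),tip(.05))
snap('scene','s1.png')"
```

```text
1.725 [0.49202719 0.35015091 0.15120001] [4.24703701e-01 5.52783898e-01 1.35526183e+00 1.49448936e-05
 1.23376501e+00 6.45751054e-01] [-0.36567977 -0.4157886   0.82139646]
[array([  0.492,   0.35 ,   0.025, -12.9  ]), array([  0.492,   0.349,   0.03 , -12.9  ]), array([  0.49 ,   0.342,   0.049, -12.9  ]), array([  0.485,   0.32 ,   0.068, -12.9  ])]
[-0.0014 -0.0003  0.1585] turn [-0.     0.     0.008]
[-1.400e-03 -3.000e-04  3.085e-01] turn [-0.     0.     0.008]
```

View pics/s1.png

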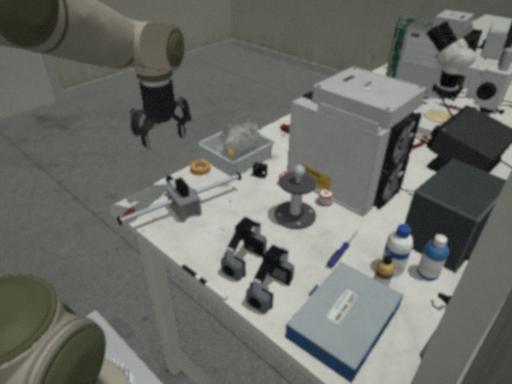

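Call:
{"fn": "arm_command", "kwargs": {"targets": "-0.001 0 0.1 0 0 0 1; -0.001 0 0.2 0 0 0 1; -0.001 0 0.26 0 0 0 0.6; -0.001 0 0.305 0 0 0 0.2; -0.001 0 0.305 0 0 0 -0.3; -0.001 0 0.305 0 0 0 -0.8; -0.001 0 0.305 0 0 0 -1; -0.001 0 0.305 0 0 0 -1; -0.001 0 0.305 0 0 0 -1; -0.001 0 0.305 0 0 0 -1"}}

```text
t: 3.02
eef_pos: [0.4924, 0.3501, 0.0297]
orientation: [2.457, 1.958, 0.003]
ft_force: [1.0, 2.7, 1.7]
width: 0.196
grasp_force: 58.5
```

```bash
python3 -c "
from h import *
s=arm.sense();print(s['eef_pos'],s['width']*85,s['ft_force'],s['grasp_force'])
import math
yx,yy=.9746,-.224
def tip(th,dz=0):
    f=th+.08; d=.034+.05016*math.cos(f); return (.473-yy*d,.268+yx*d,.040+.05016*math.sin(f)-.0187+dz,-12.9)
plan(*[tip(t) for t in np.linspace(.1,1.15,10)])
"
```

```text
[0.4924336  0.35011052 0.02974534] 16.681312981901794 [0.96536718 2.7499795  1.71301253] 58.52315962314606
[-0.0026 -0.0014 -0.0013] turn [ 0.002 -0.002  0.   ]
[-0.006  -0.0014 -0.0156] turn [ 0.002 -0.002  0.   ]
[-0.0111 -0.0013 -0.0293] turn [ 0.002 -0.002  0.   ]
[-0.0177 -0.0013 -0.0423] turn [ 0.002 -0.002  0.   ]
[-0.0258 -0.0013 -0.0545] turn [ 0.002 -0.002  0.   ]
[-0.0353 -0.0013 -0.0656] turn [ 0.002 -0.002  0.   ]
[-0.046  -0.0013 -0.0756] turn [ 0.002 -0.002  0.   ]
[-0.0577 -0.0013 -0.0842] turn [ 0.002 -0.002  0.   ]
[-0.0704 -0.0013 -0.0915] turn [ 0.002 -0.002  0.   ]
[-0.0839 -0.0013 -0.0972] turn [ 0.002 -0.002  0.   ]
```

Call:
{"fn": "arm_command", "kwargs": {"targets": "-0.003 0 -0.008 0 0 0 -1; -0.006 0 -0.0156 0 0 0 -1; -0.011 0 -0.029 0 0 0 -1; -0.018 0 -0.042 0 0 0 -1; -0.026 0 -0.0545 0 0 0 -1; -0.035 0 -0.0655 0 0 0 -1; -0.046 0 -0.0755 0 0 0 -1; -0.058 0 -0.084 0 0 0 -1; -0.068 0 -0.09 0 0 0 -1; -0.075 0 -0.093 0 0 0 -1"}}

```text
t: 4.28
eef_pos: [0.4865, 0.3214, 0.0681]
orientation: [2.457, 1.958, 0.008]
ft_force: [2.6, 6.7, 1.6]
width: 0.196
grasp_force: 58.9
```

Call:
{"fn": "arm_command", "kwargs": {"targets": "0 0 0 0 0 0 -1; 0 0 0 0 0 0 -0.6; 0 0 0 0 0 0 -0.2; 0 0 0 0 0 0 0.3; 0 0 0 0 0 0 0.5; 0 0 -0.08 0 0 0 0.5; 0 0 -0.2 0 0 0 1; 0 0 -0.3 0 0 0 1;-0.1 0 -0.3 0 0 0 1"}}

```text
t: 5.4
eef_pos: [0.4776, 0.2825, 0.1895]
orientation: [2.453, 1.959, 0.01]
ft_force: [1.4, -0.5, 0.4]
width: 1.001
grasp_force: 0.0
```

```bash
python3 -c "
from h import *
s=arm.sense();print(s['t'],s['eef_pos'],s['width']*85,s['ft_force'])
d=snap('scene'); im=d['image'][150:250,110:260,::-1]; cv2.imwrite('pics/s2.png',cv2.resize(im,None,fx=5,fy=5,interpolation=2))
q=cloud(d)
"
```

```text
5.4 [0.47755519 0.28248567 0.18947604] 85.06714260742505 [ 1.40485471 -0.5405355   0.43902342]
```

View pics/s2.png

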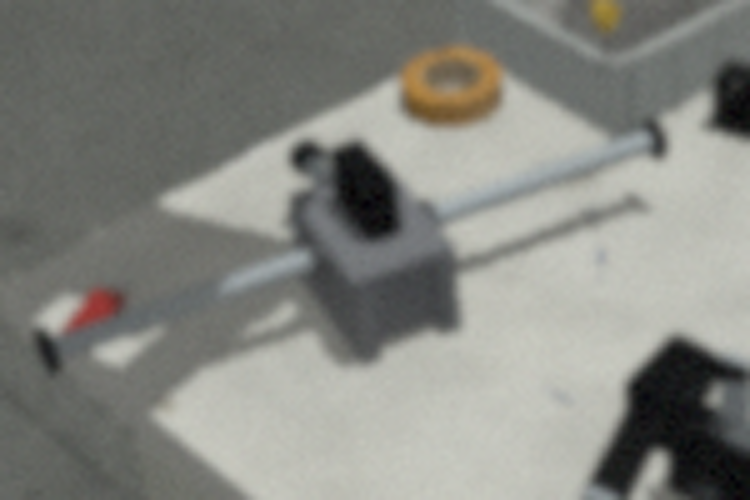

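```bash
python3 -c "
from h import *
for n in('scene','top'):
    q=cloud(snap(n)).reshape(-1,3)
    yv=np.array([.9746,-.224]);xv=np.array([-.224,-.9746])
    r=q[:,:2]-[.473,.268]; a=r@xv; b=r@yv; z=q[:,2]
    def f(nm,m):
        p=np.c_[a,b,z][m]
        if len(p): print(n,nm,len(p),np.percentile(p,[3,50,97],axis=0).round(4).tolist())
    near=(abs(b)<.05)&(abs(a)<.09)
    f('fin',near&(z>.066)&(z<.1)&(a>-.035)); f('fintop',near&(z>.09)&(z<.097)&(a>-.03)); f('knob',near&(z>.066)&(z<.11)&(a<-.035)); f('block',near&(z>.055)&(z<.061))
    m=(abs(b)>.04)&(abs(b)<.16)&(abs(a)<.02)&(z>.03)&(z<.056); f('bar',m)
    if m.sum()>5: print(np.polyfit(b[m],a[m],1))
"
```

```text
scene fin 178 [[-0.013, -0.0112, 0.067], [0.0144, -0.0048, 0.0877], [0.026, 0.0074, 0.0935]]
scene fintop 71 [[-0.0163, -0.01, 0.0902], [0.0052, -0.0014, 0.0917], [0.0233, 0.0081, 0.0939]]
scene block 292 [[-0.0327, -0.0278, 0.0553], [0.0194, -0.0101, 0.057], [0.045, 0.0255, 0.0593]]
scene bar 433 [[-0.0031, -0.1536, 0.0404], [0.0055, -0.0546, 0.0477], [0.0138, 0.15, 0.0514]]
[0.03656394 0.00629219]
top fin 12 [[0.0223, -0.0022, 0.0689], [0.0247, 0.0046, 0.0873], [0.0253, 0.0089, 0.0937]]
top fintop 5 [[0.0222, 0.0032, 0.0903], [0.023, 0.0063, 0.0921], [0.0247, 0.0089, 0.0939]]
top block 132 [[0.0101, -0.0226, 0.0551], [0.0337, 0.011, 0.0575], [0.0445, 0.0283, 0.0604]]
top bar 173 [[0.0009, 0.0443, 0.0445], [0.0076, 0.0991, 0.0497], [0.0134, 0.1563, 0.0548]]
[0.03669781 0.00377405]
```

```bash
python3 -c "
from h import *
plan((.471,.2645,.12,-15),(.471,.2645,.065,-15))"
```

```text
[-0.042  -0.0039  0.1672] turn [0.    0.    0.067]
[-0.042  -0.004   0.3047] turn [0.    0.    0.067]
```

Call:
{"fn": "arm_command", "kwargs": {"targets": "-0.042 -0.004 0.08 0 0 0.067 1; -0.042 -0.004 0.167 0 0 0.067 1; -0.042 -0.004 0.24 0 0 0.067 0.8; -0.042 -0.004 0.285 0 0 0.067 0.3; -0.042 -0.004 0.304 0 0 0.067 -0.1; -0.042 -0.004 0.304 0 0 0.067 -0.6; -0.042 -0.004 0.304 0 0 0.067 -1; -0.042 -0.004 0.304 0 0 0.067 -1; -0.042 -0.004 0.304 0 0 0.067 -1; -0.042 -0.004 0.304 0 0 0.067 -1"}}

```text
t: 6.8
eef_pos: [0.4713, 0.2656, 0.0652]
orientation: [2.491, 1.914, 0.001]
ft_force: [1.1, 1.6, -2.4]
width: 0.221
grasp_force: 60.8
```

```bash
python3 -c "
from h import *
s=arm.sense(); print(s['eef_pos'],s['ft_force'],s['width']*85,s['grasp_force'])
"
```

```text
[0.47131479 0.26563562 0.06518675] [ 1.0505144   1.59175361 -2.43190404] 18.75372840261484 60.825523138046265
```

Call:
{"fn": "arm_command", "kwargs": {"targets": "0 0 -0.05 0 0 0 -1; 0 0 -0.15 0 0 0 -1; 0 0 -0.28 0 0 0 -1; 0 0 -0.4 0 0 0 -1; 0 0 -0.5 0 0 0 -1; 0 0 -0.5 0 0 -0.25 -1; 0 0 -0.5 0 0 -0.5 -1; 0 0 -0.5 0 0 -0.75 -1; 0 0 -0.5 0 0 -1 -1"}}

```text
t: 7.92
eef_pos: [0.4703, 0.2652, 0.2637]
orientation: [-1.904, -2.497, 0.005]
ft_force: [0.5, -0.9, -9.0]
width: 0.227
grasp_force: 60.2
```

Call:
{"fn": "arm_command", "kwargs": {"targets": "0 0 0 0 0 -0.25 -1; 0 0 0 0 0 -0.5 -1; 0 0 0 0 0 -0.75 -1; 0 0 0 0 0 -1 -1"}}

```text
t: 8.43
eef_pos: [0.4703, 0.2652, 0.2637]
orientation: [-1.193, -2.904, 0.004]
ft_force: [0.3, -0.4, -8.4]
width: 0.221
grasp_force: 60.2
```

Call:
{"fn": "arm_command", "kwargs": {"targets": "0 0 0 0 0 -0.25 -1; 0 0 0 0 0 -0.5 -1; 0 0 0 0 0 -0.75 -1; 0 0 0 0 0 -1 -1; 0 0 0 0 0 -1 -1"}}

```text
t: 9.05
eef_pos: [0.4705, 0.2653, 0.2639]
orientation: [-0.409, -3.112, 0.002]
ft_force: [0.2, 0.3, -9.5]
width: 0.223
grasp_force: 60.2
```

```bash
python3 -c "
from h import *
s=arm.sense(); print(s['eef_pos'],s['ft_force'],s['width']*85,s['joints'])
plan((.625,.0435,.265,90))
d=snap('scene','s3.png')"
```

```text
[0.47046476 0.26528344 0.2638928 ] [ 0.1848613   0.32822622 -9.46487525] 18.96570750456446 [ 2.96440046e-01  3.26779954e-01  1.39354696e+00 -7.32704158e-05
  1.42401126e+00 -1.01299096e+00]
[-0.5165 -0.4358 -0.0033] turn [-0.002 -0.005 -0.499]
```

View pics/s3.png

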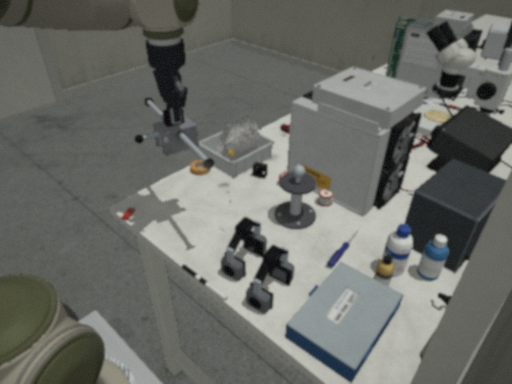

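Rail is held level with the handle raised (block at ~(178,135)). Moving near the ball.

Call:
{"fn": "arm_command", "kwargs": {"targets": "-0.08 -0.06 0 0 0 -0.1 -1; -0.18 -0.14 0 0 0 -0.25 -1; -0.28 -0.23 0 0 0 -0.4 -1; -0.38 -0.32 0 0 0 -0.5 -1; -0.46 -0.39 0 0 0 -0.5 -1; -0.5 -0.425 0 0 0 -0.5 -1; -0.516 -0.436 0 0 0 -0.5 -1; -0.516 -0.436 0 0 0 -0.5 -1; -0.516 -0.436 0 0 0 -0.5 -1"}}

```text
t: 10.22
eef_pos: [0.6252, 0.0449, 0.265]
orientation: [0.004, -3.141, -0.001]
ft_force: [-0.4, 0.4, -8.2]
width: 0.227
grasp_force: 60.5
```

```bash
python3 -c "
from h import *
s=arm.sense(); print(s['eef_pos'],s['ft_force'],s['width']*85); T=np.array(s['eef_pos'])
for n in('scene','top'):
    q=cloud(snap(n)).reshape(-1,3); r=q-T; a,b,z=r.T
    def f(nm,m):
        p=r[m]
        if len(p): print(n,nm,len(p),np.percentile(p,[2,50,98],axis=0).round(4).tolist())
    for nm,s0 in(('barL',1),('barR',-1)):
        m=(s0*b>.04)&(s0*b<.15)&(abs(a)<.02)&(abs(z+.02)<.02); f(nm,m)
        if m.sum()>9: print('yaw',np.polyfit(b[m],a[m],1),'pitch',np.polyfit(b[m],z[m],1))
    f('block',(abs(b)<.035)&(abs(a)<.05)&(z<-.0)&(z>-.07)); f('blocktop',(abs(b)<.035)&(abs(a)<.05)&(abs(z+.007)<.004))
    f('end',(abs(b)<.2)&(abs(b)>.16)&(abs(a)<.02)&(abs(z+.02)<.03))
    f('knob',(abs(b)<.02)&(a<-.048)&(a>-.1)&(abs(z)<.05))
    q0=np.load('top0.npy')
"
```

```text
[0.62522581 0.04494043 0.26496765] [-0.44224898  0.4418463  -8.20966111] 19.27764320189802
scene barL 200 [[-0.0083, 0.0428, -0.0243], [-0.0052, 0.0927, -0.0175], [0.0013, 0.1458, -0.0139]]
yaw [-0.00421734 -0.00435341] pitch [ 0.00379739 -0.01858996]
scene barR 287 [[-0.0085, -0.1479, -0.0253], [-0.0051, -0.0983, -0.018], [0.0007, -0.0425, -0.0146]]
yaw [-9.12293927e-05 -4.61616961e-03] pitch [ 0.0023222  -0.01855566]
scene block 1072 [[-0.0441, -0.0315, -0.063], [-0.0261, -0.0226, -0.0212], [0.0353, 0.0235, -0.0046]]
scene blocktop 344 [[-0.0433, -0.0295, -0.0108], [-0.0207, -0.0132, -0.0083], [0.0357, 0.0241, -0.005]]
scene end 128 [[-0.0132, -0.173, -0.0306], [-0.0057, -0.1673, -0.0178], [0.0063, 0.1686, -0.0093]]
scene knob 120 [[-0.0946, -0.0109, -0.0262], [-0.0839, -0.0052, -0.0181], [-0.0499, 0.0026, -0.0119]]
top barL 130 [[-0.0066, 0.0871, -0.0204], [-0.0019, 0.1174, -0.0148], [0.0043, 0.1477, -0.0108]]
yaw [ 0.01426568 -0.00321229] pitch [ 0.00435334 -0.01544253]
top barR 123 [[-0.0049, -0.1494, -0.02], [-0.0005, -0.12, -0.0161], [0.0061, -0.0908, -0.0112]]
yaw [0.00798497 0.00090178] pitch [ 0.01451378 -0.01433354]
top end 70 [[-0.011, -0.1715, -0.0215], [-0.0026, -0.1615, -0.0128], [0.0083, 0.1688, -0.0067]]
```

```bash
python3 -c "
from h import *
d=snap('scene'); 
def px(d,P):
    f=192/np.tan(np.radians(d['fovy'])/2); p=R.from_rotvec(d['orientation']).as_matrix().T@(np.array(P)-d['eye']); return d['cx']+f*p[0]/p[2],d['cy']+f*p[1]/p[2]
for th in(0,.5,1.1):
    f=th+.08; dd=.034+.05016*np.cos(f)
    print(th,'start',px(d,(.473+.224*dd,.268+.9746*dd,.04+.05016*np.sin(f))),'now',px(d,(.624-dd,.045,.2+.04+.05016*np.sin(f))))
u,v=map(int,px(d,(.60,.045,.25))); print(u,v)
im=d['image'][v-50:v+50,u-75:u+75,::-1]; cv2.imwrite('pics/s4.png',cv2.resize(im,None,fx=5,fy=5,interpolation=2))
"
```

```text
0 start (np.float64(169.89480530574053), np.float64(181.04700308614758)) now (np.float64(268.36616913135896), np.float64(151.62352906764505))
0.5 start (np.float64(170.10944271919823), np.float64(175.3338920813205)) now (np.float64(271.27971064055146), np.float64(140.26451829254017))
1.1 start (np.float64(172.9736832403769), np.float64(173.5479878789327)) now (np.float64(278.89957905788737), np.float64(128.114931724565))
286 138
```

View pics/s4.png

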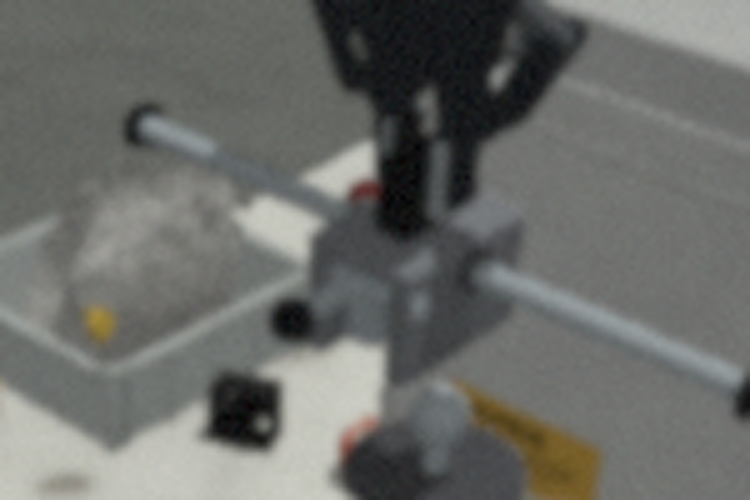

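Call:
{"fn": "arm_command", "kwargs": {"targets": "0.08 0.1 0 0 0 0 -1; 0.17 0.24 0 0 0 0 -1; 0.26 0.37 0 0 0 0 -1; 0.34 0.48 0.05 0 0 0 -1; 0.38 0.54 0.15 0 0 0 -1; 0.39 0.55 0.27 0 0 0 -1; 0.39 0.55 0.38 0 0 0 -1; 0.39 0.55 0.46 0 0 0 -1; 0.39 0.55 0.492 0 0 0 -1; 0.39 0.55 0.497 0 0 0 -1"}}

```text
t: 11.62
eef_pos: [0.4695, 0.2638, 0.0664]
orientation: [-0.003, 3.141, 0.0]
ft_force: [0.2, 0.4, -8.3]
width: 0.221
grasp_force: 61.4
```

Call:
{"fn": "arm_command", "kwargs": {"targets": "0 0 0 0 0 0 -1; 0 0 0 0 0 0 -0.5; 0 0 0 0 0 0 0; 0 0 0 0 0 0 0.4; 0 0 -0.1 0 0 0 0.6; 0 0 -0.22 0 0 0 1; 0.1 0 -0.22 0 0 0 1; 0.21 0 -0.22 0 0 0 1; 0.21 0 -0.22 0 0 0 1"}}

```text
t: 12.75
eef_pos: [0.3834, 0.2637, 0.1546]
orientation: [-0.005, 3.142, 0.0]
ft_force: [0.6, 0.5, 0.4]
width: 0.998
grasp_force: 0.0
```

```bash
cat > fit.py <<'E'
from h import *
def railfit(c,ang,views=('scene','top')):
    """coords in guessed rail frame at bench; c origin xy, ang= rail y angle deg"""
    t=np.radians(ang); yv=np.array([np.cos(t),np.sin(t)]); xv=np.array([yv[1],-yv[0]])
    for n in views:
        q=cloud(snap(n)).reshape(-1,3); r=q[:,:2]-c; p=np.c_[r@xv,r@yv,q[:,2]]; a,b,z=p.T
        def f(nm,m):
            if m.sum()>4: print(n,nm,m.sum(),np.percentile(p[m],[3,50,97],axis=0).round(4).tolist())
        near=(abs(b)<.04)
        f('fintop',near&(abs(a)<.032)&(z>.088)&(z<.098)); f('block',near&(abs(a)<.055)&(z>.054)&(z<.061))
        f('knob',(abs(b)<.02)&(a<-.06)&(a>-.11)&(z>.02)&(z<.1)); f('knobup',(abs(b)<.02)&(a<-.038)&(a>-.1)&(z>.062)&(z<.11))
        f('ends',(abs(b)>.155)&(abs(b)<.19)&(abs(a)<.025)&(z>.03)&(z<.07))
        m=(abs(b)>.04)&(abs(b)<.15)&(abs(a)<.02)&(z>.03)&(z<.056)
        if m.sum()>9: print('bar',m.sum(),np.polyfit(b[m],a[m],1))
E
python3 -c "
from fit import *
s=arm.sense(); print(s['eef_pos'],s['ft_force'],s['width']*85)
railfit([.470,.265],90)"
```

```text
[0.38338008 0.26366417 0.15462904] [0.55517972 0.5155719  0.36084903] 84.84028540835193
scene fintop 88 [[-0.0208, -0.013, 0.0884], [-0.0028, -0.0058, 0.0914], [0.0183, 0.005, 0.0939]]
scene block 321 [[-0.0416, -0.0321, 0.0543], [-0.0141, -0.0145, 0.0566], [0.0376, 0.0215, 0.0592]]
scene knob 80 [[-0.0923, -0.0117, 0.0392], [-0.0828, -0.0071, 0.0467], [-0.0614, 0.0009, 0.0525]]
scene ends 118 [[-0.0118, -0.1743, 0.0363], [-0.003, -0.1638, 0.0488], [0.0086, 0.1658, 0.0559]]
bar 296 [-0.00211278 -0.00292209]
top fintop 24 [[0.0082, -0.012, 0.0885], [0.0176, -0.0065, 0.0912], [0.0234, 0.0002, 0.0945]]
top block 213 [[-0.0287, -0.0321, 0.0544], [0.0225, -0.0208, 0.0572], [0.0429, 0.0164, 0.0605]]
top ends 69 [[-0.0082, -0.1742, 0.0418], [0.0007, 0.1551, 0.0509], [0.0109, 0.1671, 0.0581]]
bar 225 [0.00185599 0.00125226]
```

```bash
python3 -c "
from h import *
plan((.385,.2635,.08,90),(.385,.2635,.024,90))"
```

```text
[ 0.0025 -0.0005  0.1867] turn [0.001 0.003 0.004]
[ 0.0028 -0.0005  0.3267] turn [0.001 0.003 0.004]
```

Call:
{"fn": "arm_command", "kwargs": {"targets": "0.002 0 0.1 0 0 0 1; 0.0025 0 0.2 0 0 0 1; 0.0025 0 0.28 0 0 0 0.6; 0.0025 0 0.327 0 0 0 0.2; 0.0025 0 0.327 0 0 0 -0.3; 0.0025 0 0.327 0 0 0 -0.8; 0.0025 0 0.327 0 0 0 -1; 0.0025 0 0.327 0 0 0 -1; 0.0025 0 0.327 0 0 0 -1; 0.0025 0 0.327 0 0 0 -1"}}

```text
t: 14.1
eef_pos: [0.3851, 0.2636, 0.0238]
orientation: [-0.003, 3.14, 0.001]
ft_force: [4.2, -0.4, 2.5]
width: 0.196
grasp_force: 58.5
```

```bash
python3 -c "
from h import *
import math
s=arm.sense();print(s['eef_pos'],s['width']*85,s['ft_force'])
T=s['eef_pos']
def tip(th):
    f=th+.08; return (.469-.034-.05016*math.cos(f),T[1],T[2]+.05016*(math.sin(f)-math.sin(.08)),90)
plan(*[tip(t) for t in np.linspace(0.06,1.14,10)])
"
```

```text
[0.38506147 0.26363724 0.0237698 ] 16.667029950883276 [ 4.22250615 -0.39514543  2.45119447]
[-0.0007  0.     -0.0075] turn [0.001 0.004 0.003]
[-0.0037  0.     -0.0222] turn [0.001 0.004 0.003]
[-0.0085  0.     -0.0365] turn [0.001 0.004 0.003]
[-0.0149  0.     -0.0501] turn [0.001 0.004 0.003]
[-0.0229 -0.     -0.0628] turn [0.001 0.004 0.003]
[-0.0324 -0.     -0.0745] turn [0.001 0.004 0.003]
[-0.0432 -0.     -0.0849] turn [0.001 0.004 0.003]
[-0.0552 -0.     -0.094 ] turn [0.001 0.004 0.003]
[-6.820e-02 -1.000e-04 -1.016e-01] turn [0.001 0.004 0.003]
[-8.200e-02 -1.000e-04 -1.076e-01] turn [0.001 0.004 0.003]
```

Call:
{"fn": "arm_command", "kwargs": {"targets": "-0.001 0 -0.0075 0 0 0 -1; -0.004 0 -0.022 0 0 0 -1; -0.0085 0 -0.0365 0 0 0 -1; -0.015 0 -0.05 0 0 0 -1; -0.023 0 -0.063 0 0 0 -1; -0.0325 0 -0.0745 0 0 0 -1; -0.043 0 -0.085 0 0 0 -1; -0.055 0 -0.094 0 0 0 -1; -0.068 0 -0.1015 0 0 0 -1; -0.08 0 -0.107 0 0 0 -1"}}

```text
t: 15.35
eef_pos: [0.4164, 0.2635, 0.0663]
orientation: [0.002, -3.141, 0.0]
ft_force: [-6.8, -1.4, -0.4]
width: 0.194
grasp_force: 58.7
```

```bash
python3 -c "
from fit import *
s=arm.sense();print(s['eef_pos'],s['width']*85,s['ft_force'])
d=snap('scene'); u,v=180,180
im=d['image'][v-50:v+50,u-75:u+75,::-1]; cv2.imwrite('pics/s5.png',cv2.resize(im,None,fx=5,fy=5,interpolation=2))
"
```

```text
[0.4164486  0.26349255 0.06630618] 16.484389573522204 [-6.77249775 -1.38790121 -0.37762412]
```

View pics/s5.png

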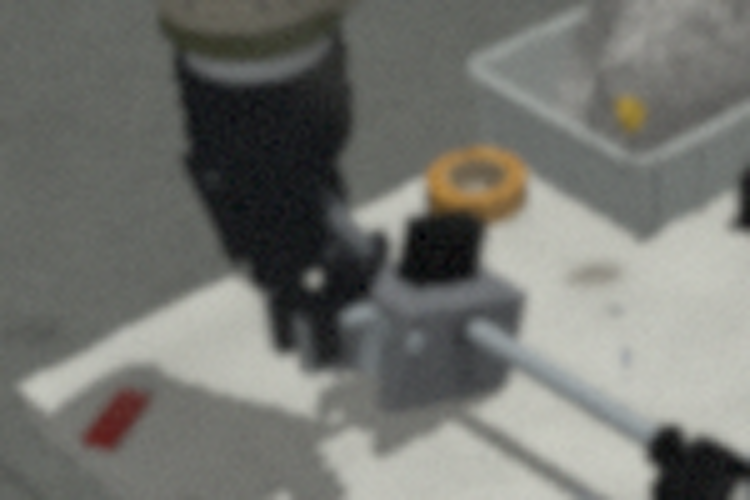

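```bash
python3 -c "
from fit import *
railfit([.470,.265],90)"
```

```text
scene fintop 37 [[0.0137, -0.0132, 0.0887], [0.0177, -0.0082, 0.0925], [0.0311, 0.0042, 0.0978]]
scene block 82 [[-0.0188, -0.0363, 0.0542], [0.0094, -0.0292, 0.0583], [0.0537, -0.0007, 0.0608]]
scene knob 63 [[-0.064, -0.0189, 0.0714], [-0.0623, -0.0055, 0.0851], [-0.0603, 0.0115, 0.0979]]
scene knobup 125 [[-0.064, -0.0195, 0.067], [-0.0615, 0.0044, 0.0906], [-0.0527, 0.0115, 0.1087]]
scene ends 35 [[0.0163, -0.1731, 0.0513], [0.0214, -0.1711, 0.0604], [0.0249, -0.1552, 0.068]]
top block 16 [[0.0258, -0.036, 0.0551], [0.0507, -0.0135, 0.0595], [0.0544, 0.024, 0.0608]]
top ends 35 [[0.0125, -0.1722, 0.0529], [0.0201, 0.1601, 0.0622], [0.0249, 0.1667, 0.0693]]
```

Call:
{"fn": "arm_command", "kwargs": {"targets": "0 0 0 0 0 0 -0.7; 0 0 0 0 0 0 -0.5; 0 0 0 0 0 0 -0.3; 0 0 0 0 0 0 0; 0 0 0 0 0 0 0"}}

```text
t: 16.12
eef_pos: [0.4164, 0.2636, 0.0662]
orientation: [-0.003, 3.141, 0.0]
ft_force: [0.6, 0.0, 0.5]
width: 0.501
grasp_force: 0.0
```

```bash
python3 -c "
from fit import *
railfit([.470,.265],90,('scene',))
s=arm.sense();print(s['eef_pos'],s['width']*85,s['ft_force'])
d=snap('scene'); u,v=180,180
im=d['image'][v-50:v+50,u-75:u+75,::-1]; cv2.imwrite('pics/s6.png',cv2.resize(im,None,fx=5,fy=5,interpolation=2))
"
```

```text
scene fintop 54 [[-0.0044, -0.0126, 0.0881], [0.0122, -0.0085, 0.0917], [0.0255, 0.0051, 0.0942]]
scene block 231 [[-0.0319, -0.0317, 0.0543], [0.0075, -0.0187, 0.0569], [0.0449, 0.0022, 0.06]]
scene knob 82 [[-0.0874, -0.0132, 0.0392], [-0.0768, -0.0063, 0.0485], [-0.0604, 0.0189, 0.0929]]
scene knobup 84 [[-0.0635, 0.0164, 0.0684], [-0.054, 0.0186, 0.0862], [-0.0433, 0.0199, 0.1064]]
scene ends 78 [[-0.007, -0.1737, 0.0368], [0.0041, -0.1712, 0.0479], [0.015, 0.1656, 0.0558]]
bar 189 [-0.0133104   0.00373157]
[0.41636957 0.26357114 0.06615785] 42.62727277740831 [0.53484383 0.42235277 0.14035316]
```

View pics/s6.png

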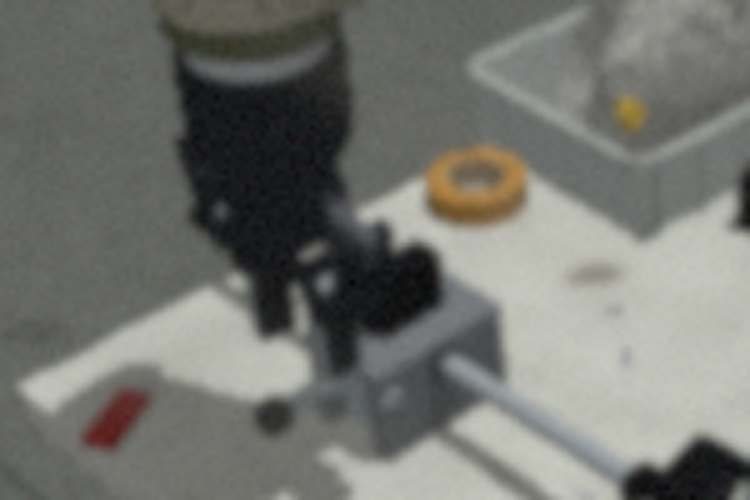

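Call:
{"fn": "arm_command", "kwargs": {"targets": "0 0 -0.05 0 0 0 0; 0 0 -0.12 0 0 0 0; 0 0 -0.2 0 0 0 0; 0.1 0 -0.2 0 -0.35 0 -0.5; 0.2 0 -0.2 0 -0.7 0 -1; 0.3 0 -0.2 0 -1 0 -1; 0.35 0 -0.2 0 -1 0 -1; 0.35 0 -0.2 0 -1 0 -1"}}

```text
t: 17.23
eef_pos: [0.2744, 0.2634, 0.1459]
orientation: [-0.006, 2.618, 0.001]
ft_force: [0.8, 0.3, 0.3]
width: -0.001
grasp_force: 0.0
```

```bash
cat >> h.py <<'E'
def toolp(yaw,tilt):
    "tool down with y at yaw deg, then rotated about tool y by -tilt deg"
    return tool(np.radians(yaw))@R.from_euler('y',-tilt,degrees=True).as_matrix()
def planp(*tg):
    "(pos, yaw, tilt)"
    s=arm.sense(); M=R.from_rotvec(s['orientation']).as_matrix()
    for p,y,t in tg:
        r=R.from_matrix(M.T@toolp(y,t)).as_rotvec()/np.radians(30)
        print(np.round(M.T@(np.array(p)-s['eef_pos'])/.4,4),'turn',np.round(r,3))
E
python3 -c "
from fit import *
s=arm.sense();print(s['t'],s['eef_pos'],s['joints'],R.from_rotvec(s['orientation']).as_matrix()[:,2])
railfit([.475,.263],90)"
```

```text
17.225 [0.27442377 0.26335407 0.14592209] [ 0.6647709  -0.03173044  2.25710299 -0.60168264  0.57271763 -0.4554995 ] [ 0.4998968   0.00207566 -0.86608249]
scene fintop 86 [[-0.0208, -0.0114, 0.0887], [-0.0005, -0.0037, 0.0918], [0.0195, 0.0073, 0.0939]]
scene block 314 [[-0.0404, -0.0296, 0.0545], [-0.0141, -0.0131, 0.0567], [0.0394, 0.0234, 0.0596]]
scene knob 75 [[-0.0925, -0.0121, 0.0388], [-0.0828, -0.0052, 0.0468], [-0.062, 0.0024, 0.0533]]
scene ends 105 [[-0.0119, -0.1719, 0.0355], [-0.0019, -0.1597, 0.0484], [0.0091, 0.1684, 0.056]]
bar 313 [-0.01584579 -0.00156647]
top fintop 109 [[-0.0175, -0.0101, 0.0886], [0.0017, -0.0017, 0.0927], [0.0233, 0.0064, 0.0965]]
top block 416 [[-0.0381, -0.0275, 0.0544], [-0.0019, -0.0026, 0.0574], [0.0426, 0.026, 0.0605]]
top knob 57 [[-0.0903, -0.0112, 0.0439], [-0.0796, -0.0037, 0.0487], [-0.0625, 0.0039, 0.0544]]
top ends 73 [[-0.0093, -0.17, 0.0439], [0.0016, 0.1577, 0.0509], [0.0119, 0.1685, 0.0577]]
bar 329 [-0.01533384  0.00209172]
```

```bash
python3 -c "
from h import *
planp(((.328,.2635,.12),90,45),((.328,.2635,.074),90,45))"
```

```text
[-0.0778 -0.0007  0.1216] turn [ 0.003 -0.499  0.003]
[-0.0203 -0.0008  0.2211] turn [ 0.003 -0.499  0.003]
```

Call:
{"fn": "arm_command", "kwargs": {"targets": "-0.06 0 0.04 0 0 0 -1; -0.078 -0.001 0.12 0 -0.25 0 -1; -0.05 -0.001 0.17 0 -0.5 0 -1; -0.02 -0.001 0.221 0 -0.5 0 -1; -0.02 -0.001 0.221 0 -0.5 0 -1; -0.02 -0.001 0.221 0 -0.5 0 -1"}}

```text
t: 18.08
eef_pos: [0.3262, 0.275, 0.1264]
orientation: [0.004, 2.426, -0.021]
ft_force: [0.1, 0.1, 0.3]
width: -0.005
grasp_force: 0.0
```

```bash
python3 -c "
from h import *
s=arm.sense();print(s['t'],s['eef_pos'],s['joints'],s['ft_force'],s['width'])
X=.4755
def c(th,s=.004,gap=0):
    f=th+.08; K=np.array([X-.034-.05016*np.cos(f),.2635,.04+.05016*np.sin(f)]); h=2**-.5
    n=np.array([h,0,h]);d=np.array([h,0,-h]); return K-n*(.021+gap)+d*s
planp((c(0,-.03,.004),90,45),(c(0,.004,.004),90,45),*[(c(t),90,45) for t in np.linspace(0,1.17,9)])"
```

```text
18.075 [0.32617907 0.27501497 0.12642658] [ 0.68296594  0.12981156  2.26145086 -1.23201775  0.46892936  0.17597567] [0.11499335 0.08361577 0.28017714] -0.0052669853760434334
[ 0.0795 -0.0255  0.1927] turn [-0.031 -0.134  0.006]
[ 0.0735 -0.0241  0.2774] turn [-0.031 -0.134  0.006]
[ 0.0635 -0.0242  0.2767] turn [-0.031 -0.134  0.006]
[ 0.0496 -0.0244  0.2649] turn [-0.031 -0.134  0.006]
[ 0.034  -0.0246  0.2552] turn [-0.031 -0.134  0.006]
[ 0.0172 -0.0248  0.2479] turn [-0.031 -0.134  0.006]
[-0.0005 -0.0249  0.2431] turn [-0.031 -0.134  0.006]
[-0.0187 -0.025   0.241 ] turn [-0.031 -0.134  0.006]
[-0.037  -0.025   0.2415] turn [-0.031 -0.134  0.006]
[-0.0551 -0.025   0.2447] turn [-0.031 -0.134  0.006]
[-0.0724 -0.0249  0.2505] turn [-0.031 -0.134  0.006]
```

```bash
cat > hook.py <<'E'
from h import *
X=.4755
def c(th,s=.006,gap=0,tilt=30,X=X,Y=.2635):
    f=th+.08; K=np.array([X-.034-.05016*np.cos(f),Y,.04+.05016*np.sin(f)]); t=np.radians(tilt)
    d=np.array([np.sin(t),0,-np.cos(t)]); n=np.array([np.cos(t),0,np.sin(t)]); return K-n*(.021+gap)+d*s
E
python3 -c "
from hook import *
print(c(0,-.08,.015),c(0,-.0,.01))
planp((c(0,-.08,.015),90,30))"
```

```text
[0.32032351 0.2635     0.09529055] [0.36465364 0.2635     0.02850852]
[ 0.0622 -0.0278  0.0496] turn [-0.031  0.366  0.002]
```

Call:
{"fn": "arm_command", "kwargs": {"targets": "0.01 -0.01 0 0 0.15 0 -1; 0.03 -0.028 0.02 -0.015 0.36 0 -1; 0.062 -0.028 0.05 -0.03 0.366 0 -1; 0.062 -0.028 0.05 -0.03 0.366 0 -1; 0.062 -0.028 0.05 -0.03 0.366 0 -1"}}

```text
t: 18.7
eef_pos: [0.3199, 0.2637, 0.0954]
orientation: [0.0, 2.618, 0.0]
ft_force: [0.5, -0.1, -0.0]
width: -0.001
grasp_force: 0.0
```

```bash
python3 -c "
from hook import *
s=arm.sense();print(s['t'],s['eef_pos'],s['joints'])
planp((c(0,-.04,.01),90,30),(c(0,.006,.008),90,30),*[(c(t),90,30) for t in np.linspace(0,1.17,9)])"
```

```text
18.7 [0.31993402 0.2636815  0.09541496] [ 0.57627986  0.14737711  2.25049792 -0.7759037   0.39945403 -0.32295915]
[-0.0132 -0.0005  0.1008] turn [ 0.     0.    -0.001]
[-0.0182 -0.0005  0.2158] turn [ 0.     0.    -0.001]
[-0.0382 -0.0005  0.2158] turn [ 0.     0.    -0.001]
[-0.0496 -0.0005  0.2015] turn [ 0.     0.    -0.001]
[-0.0631 -0.0005  0.189 ] turn [ 0.     0.    -0.001]
[-0.0782 -0.0005  0.1786] turn [ 0.     0.    -0.001]
[-0.0946 -0.0005  0.1706] turn [ 0.     0.    -0.001]
[-0.1121 -0.0004  0.165 ] turn [ 0.     0.    -0.001]
[-0.1302 -0.0004  0.1621] turn [ 0.     0.    -0.001]
[-0.1485 -0.0004  0.1618] turn [ 0.     0.    -0.001]
[-0.1667 -0.0004  0.1641] turn [ 0.     0.    -0.001]
```

Call:
{"fn": "arm_command", "kwargs": {"targets": "-0.008 0 0.05 0 0 0 -1; -0.013 0 0.1 0 0 0 -1; -0.016 0 0.16 0 0 0 -1; -0.018 0 0.216 0 0 0 -1; -0.03 0 0.216 0 0 0 -1; -0.038 0 0.216 0 0 0 -1; -0.044 0 0.21 0 0 0 -1; -0.05 0 0.2015 0 0 0 -1; -0.056 0 0.195 0 0 0 -1; -0.063 0 0.189 0 0 0 -1"}}

```text
t: 19.95
eef_pos: [0.3782, 0.2636, 0.0423]
orientation: [-0.003, 2.619, -0.0]
ft_force: [-6.2, 0.7, -0.5]
width: -0.001
grasp_force: 2.5
```

```bash
python3 -c "
from hook import *
from fit import railfit
s=arm.sense();print(s['t'],s['eef_pos'],s['ft_force'],s['joints'])
planp(*[(c(t),90,30) for t in np.linspace(.3,1.2,8)])
railfit([.4755,.2615],90,('scene',))
d=snap('scene'); u,v=180,180
im=d['image'][v-50:v+50,u-75:u+75,::-1]; cv2.imwrite('pics/s7.png',cv2.resize(im,None,fx=5,fy=5,interpolation=2))
"
```

```text
19.95 [0.37815196 0.26358341 0.04234624] [-6.17129751  0.71862083 -0.50771169] [ 0.4847818   0.35254026  2.18676011 -1.07130513  0.2678488  -0.08877734]
[-0.0041 -0.0002  0.0008] turn [ 0.001 -0.002  0.004]
[-0.0174 -0.0002 -0.0084] turn [ 0.001 -0.002  0.004]
[-0.0317 -0.0003 -0.0158] turn [ 0.001 -0.002  0.004]
[-0.0469 -0.0003 -0.0212] turn [ 0.001 -0.002  0.004]
[-0.0626 -0.0003 -0.0247] turn [ 0.001 -0.002  0.004]
[-0.0786 -0.0004 -0.0262] turn [ 0.001 -0.002  0.004]
[-0.0947 -0.0004 -0.0255] turn [ 0.001 -0.002  0.004]
[-0.1106 -0.0004 -0.0229] turn [ 0.001 -0.002  0.004]
scene fintop 92 [[-0.0206, -0.0095, 0.0882], [-0.0013, -0.0022, 0.0916], [0.0197, 0.0095, 0.0938]]
scene block 312 [[-0.0403, -0.0277, 0.0545], [-0.0141, -0.0113, 0.0567], [0.0385, 0.0249, 0.0596]]
scene knob 112 [[-0.1087, -0.0138, 0.0409], [-0.0874, -0.006, 0.0565], [-0.0632, 0.0034, 0.0654]]
scene knobup 16 [[-0.0956, -0.0069, 0.0622], [-0.0814, -0.0028, 0.063], [-0.0761, 0.0046, 0.0644]]
scene ends 103 [[-0.0129, -0.1706, 0.0345], [-0.002, -0.1594, 0.0487], [0.0093, 0.1688, 0.0558]]
bar 316 [-0.018485   -0.00193492]
```

View pics/s7.png

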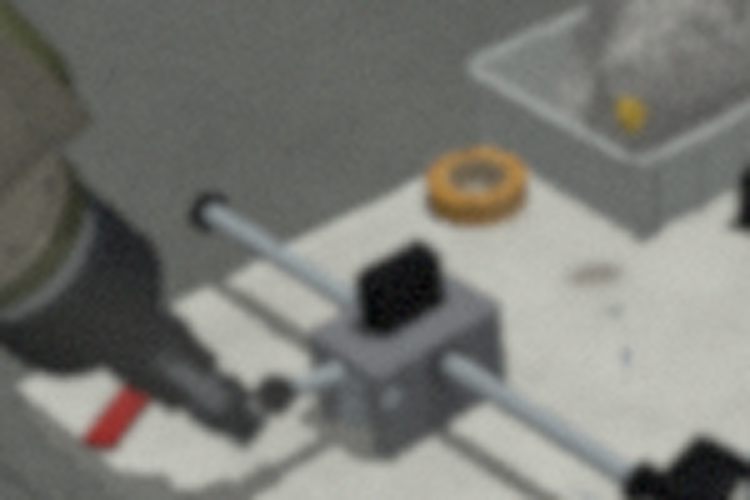

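```bash
python3 -c "
from hook import *
planp(*[(c(t,s,0,tl),90,tl) for t,s,tl in zip(np.linspace(.38,1.25,10),np.linspace(.005,-.003,10),np.linspace(28,8,10))])
"
```

```text
[-0.0113 -0.0003 -0.0092] turn [0.001 0.066 0.003]
[-0.0215 -0.0003 -0.0197] turn [0.001 0.14  0.003]
[-0.0324 -0.0003 -0.0292] turn [0.001 0.214 0.003]
[-0.0441 -0.0003 -0.0376] turn [0.001 0.288 0.003]
[-0.0564 -0.0003 -0.0448] turn [0.    0.362 0.004]
[-0.0692 -0.0004 -0.0508] turn [0.    0.436 0.004]
[-0.0823 -0.0004 -0.0556] turn [0.    0.51  0.004]
[-0.0957 -0.0004 -0.0592] turn [0.    0.584 0.004]
[-0.1092 -0.0004 -0.0615] turn [0.    0.658 0.004]
[-0.1228 -0.0005 -0.0626] turn [0.    0.733 0.004]
```

Call:
{"fn": "arm_command", "kwargs": {"targets": "-0.011 0 -0.009 0 0.066 0 -1; -0.0215 0 -0.02 0 0.14 0 -1; -0.0325 0 -0.03 0 0.214 0 -1; -0.044 0 -0.038 0 0.288 0 -1; -0.0565 0 -0.045 0 0.362 0 -1; -0.069 0 -0.051 0 0.436 0 -1; -0.082 0 -0.0555 0 0.51 0 -1; -0.096 0 -0.059 0 0.584 0 -1; -0.109 0 -0.0615 0 0.658 0 -1; -0.119 0 -0.0625 0 0.71 0 -1"}}

```text
t: 21.3
eef_pos: [0.4077, 0.2637, 0.0883]
orientation: [-0.003, 2.991, 0.001]
ft_force: [-0.5, 1.1, -0.1]
width: 0.001
grasp_force: 0.4
```

```bash
python3 -c "
from hook import *
from fit import railfit
s=arm.sense();print(s['t'],s['eef_pos'],s['ft_force'],s['joints'])
railfit([.4755,.2615],90,('scene',))
d=snap('scene'); u,v=180,180
im=d['image'][v-50:v+50,u-75:u+75,::-1]; cv2.imwrite('pics/s8.png',cv2.resize(im,None,fx=5,fy=5,interpolation=2))
"
```

```text
21.3 [0.40770221 0.26370905 0.08829968] [-0.5467663   1.12240119 -0.14891451] [ 0.36047998  0.34347603  1.88505005 -0.07494334  0.77288615 -1.1623373 ]
scene fintop 91 [[-0.0187, -0.0095, 0.0882], [-0.0, -0.0016, 0.0912], [0.0205, 0.0098, 0.0937]]
scene block 276 [[-0.0396, -0.0279, 0.0545], [-0.0078, -0.0125, 0.0569], [0.0402, 0.022, 0.0599]]
scene knob 29 [[-0.08, -0.0123, 0.0865], [-0.0756, -0.0061, 0.0955], [-0.0633, 0.0072, 0.0998]]
scene knobup 126 [[-0.0813, -0.0133, 0.0662], [-0.0641, -0.0058, 0.0949], [-0.0402, 0.0059, 0.109]]
scene ends 54 [[-0.0059, -0.1707, 0.0375], [0.0014, -0.1685, 0.0485], [0.0117, -0.1568, 0.0561]]
bar 222 [-0.01924165 -0.00093522]
```

View pics/s8.png

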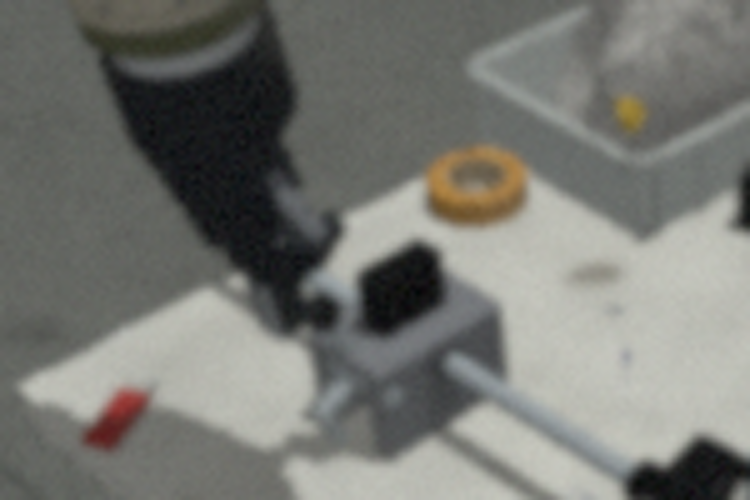

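Call:
{"fn": "arm_command", "kwargs": {"targets": "0.05 0 0 0 0 0 -1; 0.1 0 -0.05 0 0 0 -1; 0.1 0 -0.15 0 0.14 0 -0.5; 0.05 0 -0.2 0 0.287 0 0.3; -0.05 0 -0.2 0 0.287 0 1; -0.12 0 -0.2 0 0.287 0 1;-0.15 0 -0.2 0 0.287 0 1; -0.15 0 -0.2 0 0.287 0 1"}}

```text
t: 22.4
eef_pos: [0.4548, 0.2635, 0.1752]
orientation: [0.0, 3.141, 0.001]
ft_force: [0.2, -0.2, -0.0]
width: 0.994
grasp_force: 0.0
```

```bash
python3 -c "
from hook import *
from fit import railfit
s=arm.sense();print(s['t'],s['eef_pos'],s['ft_force'])
railfit([.4755,.2615],90,('scene',))
planp(((.476,.2635,.12),91,0),((.476,.2635,.066),91,0))
"
```

```text
22.4 [0.45476809 0.26351124 0.17520802] [ 0.20914675 -0.19698875 -0.02587338]
scene fintop 87 [[-0.0197, -0.0088, 0.0887], [-0.0003, -0.0014, 0.0911], [0.0197, 0.0087, 0.0939]]
scene block 280 [[-0.0396, -0.0277, 0.0543], [-0.0091, -0.0133, 0.0569], [0.0396, 0.0207, 0.0593]]
scene knobup 68 [[-0.057, -0.0106, 0.0643], [-0.0492, -0.0043, 0.0894], [-0.0401, 0.0044, 0.0971]]
scene ends 109 [[-0.0124, -0.1707, 0.0363], [-0.0006, -0.1647, 0.048], [0.0141, 0.1705, 0.0565]]
bar 311 [-0.02052148 -0.00099645]
[-0.0544 -0.0003  0.1378] turn [ 0.001 -0.    -0.033]
[-0.0545 -0.0003  0.2728] turn [ 0.001 -0.    -0.033]
```

Call:
{"fn": "arm_command", "kwargs": {"targets": "-0.0545 0 0.06 0 0 -0.035 1; -0.0545 0 0.138 0 0 -0.035 1; -0.0545 0 0.21 0 0 -0.035 0.8; -0.0545 0 0.255 0 0 -0.035 0.3; -0.0545 0 0.273 0 0 -0.035 -0.1; -0.0545 0 0.273 0 0 -0.035 -0.6; -0.0545 0 0.273 0 0 -0.035 -1; -0.0545 0 0.273 0 0 -0.035 -1; -0.0545 0 0.273 0 0 -0.035 -1; -0.0545 0 0.273 0 0 -0.035 -1"}}

```text
t: 23.7
eef_pos: [0.4769, 0.2639, 0.0666]
orientation: [-0.028, 3.141, 0.002]
ft_force: [-3.9, 2.8, 5.3]
width: 0.22
grasp_force: 61.2
```

Call:
{"fn": "arm_command", "kwargs": {"targets": "0 0 -0.05 0 0 0 -1; 0 0 -0.15 0 0 0 -1; 0 0 -0.28 0 0 0 -1; 0 0 -0.4 0 0 0 -1; 0 0 -0.5 0 0 0 -1; -0.05 -0.07 -0.5 0 0 0 -1; -0.15 -0.2 -0.5 0 0 0 -1; -0.25 -0.34 -0.5 0 0 0 -1; -0.33 -0.46 -0.5 0 0 0 -1; -0.37 -0.54 -0.5 0 0 0 -1"}}

```text
t: 24.95
eef_pos: [0.6295, 0.047, 0.2637]
orientation: [0.024, -3.139, 0.0]
ft_force: [0.4, 1.0, -8.0]
width: 0.221
grasp_force: 60.4
```

```bash
cat > held.py <<'E'
from h import *
import sys
def held(dz):
    "rail points relative to TCP; dz= underside minus TCP z"
    s=arm.sense(); T=np.array(s['eef_pos']); print(s['t'],T,s['ft_force'],s['width']*85)
    for n in('scene','top'):
        q=cloud(snap(n)).reshape(-1,3); r=q-T; r[:,2]-=dz; a,b,z=r.T
        def f(nm,m):
            if m.sum()>4: print(n,nm,m.sum(),np.percentile(r[m],[2,50,98],axis=0).round(4).tolist())
        m=(abs(b)>.045)&(abs(b)<.15)&(abs(a)<.02)&(abs(z-.045)<.015)
        if m.sum()>9: print(n,'bar yaw',np.polyfit(b[m],a[m],1),'roll',np.polyfit(b[m],z[m],1))
        f('blocktop',(abs(b)<.04)&(abs(a)<.055)&(abs(z-.058)<.004)); f('ends',(abs(b)<.2)&(abs(b)>.155)&(abs(a)<.025)&(abs(z-.045)<.03))
        f('knobup',(abs(b)<.02)&(a<-.037)&(a>-.07)&(z>.064)&(z<.1))
E
python3 -c "
from held import *
held(-.066)
planp(((.6545,.046,.24),90,0))"
```

```text
24.95 [0.62949964 0.04696523 0.26374188] [ 0.37964686  0.95757936 -8.02805708] 18.80243037756534
scene bar yaw [-0.01628989 -0.00335897] roll [0.00158941 0.04602509]
scene blocktop 301 [[-0.0423, -0.0301, 0.0542], [-0.0175, -0.0152, 0.0562], [0.0387, 0.0217, 0.0613]]
scene ends 145 [[-0.0144, -0.1725, 0.0344], [-0.0032, -0.1621, 0.0468], [0.0096, 0.1686, 0.0548]]
scene knobup 96 [[-0.059, -0.0117, 0.0658], [-0.0518, -0.0061, 0.0874], [-0.0407, 0.0019, 0.0963]]
top bar yaw [-0.01346551  0.00189502] roll [-0.00230168  0.04891916]
top ends 96 [[-0.0095, -0.176, 0.0415], [0.0017, -0.1623, 0.0507], [0.0145, 0.1633, 0.0581]]
[-0.0621  0.0008  0.058 ] turn [-0.002 -0.006  0.024]
```

```bash
python3 -c "
from held import *
from scipy.optimize import least_squares
for n in('top','scene'):
    q=np.load(n+'0.npy').reshape(-1,3); q=q[np.linalg.norm(q[:,:2]-[.654,.044],axis=1)<.07]
    b=q[(q[:,2]>.136)&(q[:,2]<.16)]
    r=least_squares(lambda p:np.linalg.norm(b-p,axis=1)-.015,[.654,.044,.14],loss='soft_l1',f_scale=.001).x
    d=q[abs(q[:,2]-.11)<.004]; c=cv2.minEnclosingCircle((d[:,:2]*1000).astype(np.float32)); 
    print(n,'ball',r.round(4),'disc',np.round(c,1), np.percentile(d,[1,99],axis=0).round(4)[:,:2].tolist())
s=arm.sense();T=np.array(s['eef_pos']);print(T)
for n in('scene','top'):
    r=cloud(snap(n)).reshape(-1,3)-T; a,b,z=r.T; z=z+.066
    for sg in(1,-1):
        m=(sg*b>.15)&(sg*b<.19)&(abs(a)<.025)&(abs(z-.045)<.02); e=r[m]
        k=abs(e[:,0])>.0075
        print(n,sg,m.sum(),'disc',np.percentile(e,[2,98],axis=0).round(4)[:,:2].tolist(), 'mid',np.median(e[k],0).round(4) if k.sum() else '')
"
```

```text
Traceback (most recent call last):
ValueError: setting an array element with a sequence. The requested array has an inhomogeneous shape after 1 dimensions. The detected shape was (2,) + inhomogeneous part.
```

```bash
python3 -c "
from held import *
from scipy.optimize import least_squares
for n in('top','scene'):
    q=np.load(n+'0.npy').reshape(-1,3); q=q[np.linalg.norm(q[:,:2]-[.654,.044],axis=1)<.07]
    b=q[(q[:,2]>.136)&(q[:,2]<.16)]
    r=least_squares(lambda p:np.linalg.norm(b-p,axis=1)-.015,[.654,.044,.14],loss='soft_l1',f_scale=.001).x
    d=q[abs(q[:,2]-.11)<.004]
    print(n,'ball',r.round(4),np.percentile(d,[1,99],axis=0).round(4)[:,:2].tolist())
s=arm.sense();T=np.array(s['eef_pos']);print(T)
for n in('scene','top'):
    r=cloud(snap(n)).reshape(-1,3)-T; a,b,z=r.T; z=z+.066
    for sg in(1,-1):
        m=(sg*b>.15)&(sg*b<.19)&(abs(a)<.025)&(abs(z-.045)<.02); e=r[m]
        print(n,sg,m.sum(),'disc',np.percentile(e,[2,98],axis=0).round(4)[:,:2].tolist())
"
```

```text
top ball [0.6558 0.0443 0.1402] [[0.6132, 0.0032], [0.6968, 0.0867]]
scene ball [0.6541 0.0451 0.1389] [[0.6103, 0.0016], [0.6952, 0.0855]]
[0.62972756 0.04539206 0.26328829]
scene 1 64 disc [[-0.013, 0.1509], [0.0071, 0.1696]]
scene -1 106 disc [[-0.0092, -0.173], [0.0105, -0.1509]]
top 1 57 disc [[-0.0144, 0.1522], [0.0066, 0.1715]]
top -1 57 disc [[-0.0072, -0.1696], [0.0127, -0.1506]]
```

```bash
python3 -c "
from h import *
s=arm.sense(); y=np.degrees(np.arctan2(*R.from_rotvec(s['orientation']).as_matrix()[1::-1,1])); print(y)
planp(((.655,.0448,.235),y,0),((.655,.0448,.178),y,0))"
```

```text
90.92482486322524
[-0.0665 -0.0125  0.0728] turn [ 0.002 -0.006  0.   ]
[-0.0669 -0.0126  0.2153] turn [ 0.002 -0.006  0.   ]
```

```bash
python3 -c "
from h import *
s=arm.sense(); print(s['t'],s['eef_pos'],s['dq'])"
```

```text
25.15 [0.62842288 0.0493535  0.26418381] [ 0.03616373 -0.0235777   0.00740463  0.00681092  0.00112773  0.00164327]
```

Call:
{"fn": "arm_command", "kwargs": {"targets": "-0.03 0 0.03 0 0 0 -1; -0.06 -0.003 0.06 0 0 0 -1; -0.0665 -0.006 0.06 0 0 0 -1; -0.0665 -0.006 0.06 0 0 0 -1; -0.0665 -0.006 0.06 0 0 0 -1; -0.0665 -0.006 0.06 0 0 0 -1; -0.0665 -0.006 0.06 0 0 0 -1; -0.0665 -0.006 0.06 0 0 0 -1; -0.0665 -0.006 0.06 0 0 0 -1; -0.0665 -0.006 0.06 0 0 0 -1"}}

```text
t: 26.4
eef_pos: [0.6554, 0.0482, 0.242]
orientation: [-0.028, 3.141, 0.001]
ft_force: [0.4, -0.2, -8.7]
width: 0.221
grasp_force: 60.8
```

```bash
python3 -c "
from h import *
for n in('scene','top'):
    s=arm.sense(); T=np.array(s['eef_pos']); print(s['t'],T,np.abs(s['dq']).max())
    r=cloud(snap(n)).reshape(-1,3); z=r[:,2]-T[2]+.066; a,b=(r[:,:2]-T[:2]).T
    for sg in(1,-1):
        m=(sg*b>.15)&(sg*b<.19)&(abs(a)<.025)&(abs(z-.045)<.02); e=r[m]
        print(n,sg,m.sum(),np.percentile(e,[2,98],axis=0).round(4)[:,:2].tolist())
    m=(abs(a)<.055)&(abs(b)<.04)&(abs(z-.058)<.004); print('block',np.percentile(r[m],[1,99],axis=0).round(4)[:,:2].tolist())
print(arm.sense()['eef_pos'])
"
```

```text
26.4 [0.65535645 0.04816612 0.24199655] 0.0015801803169307837
scene 1 59 [[0.6407, 0.1987], [0.6615, 0.2157]]
scene -1 97 [[0.6466, -0.1246], [0.667, -0.1026]]
block [[0.6125, 0.0179], [0.6947, 0.0722]]
26.45 [0.65534456 0.04819813 0.24197611] 0.0019552094088662636
top 1 50 [[0.6438, 0.2002], [0.6625, 0.217]]
top -1 57 [[0.6494, -0.123], [0.6678, -0.1023]]Traceback (most recent call last):
  File "<string>", line 9, in <module>
    m=(abs(a)<.055)&(abs(b)<.04)&(abs(z-.058)<.004); print('block',np.percentile(r[m],[1,99],axis=0).round(4)[:,:2].tolist())
                                                                   ~~~~~~~~~~~~~^^^^^^^^^^^^^^^^^^^^
    return _quantile_unchecked(
        a, q, axis, out, overwrite_input, method, keepdims, weights)
    return _ureduce(a,
                    func=_quantile_ureduce_func,
    ...<5 lines>...
                    overwrite_input=overwrite_input,
                    method=method)
    r = func(a, **kwargs)
    result = _quantile(arr,
                       quantiles=q,
    ...<2 lines>...
                       out=out,
                       weights=wgt)
    slices_having_nans = np.isnan(arr[-1, ...])
                                  ~~~^^^^^^^^^
IndexError: index -1 is out of bounds for axis 0 with size 0
```

Call:
{"fn": "arm_command", "kwargs": {"targets": "0 -0.0033 0.015 0 0 0 -1; 0 -0.0033 0.03 0 0 0 -1; 0 -0.0033 0.045 0 0 0 -1; 0 -0.0033 0.055 0 0 0 -1; 0 -0.0033 0.065 0 0 0 -1; 0 -0.0033 0.07 0 0 0 -1; 0 -0.0033 0.07 0 0 0 -1"}}

```text
t: 27.38
eef_pos: [0.6554, 0.0469, 0.2139]
orientation: [-0.028, 3.141, 0.001]
ft_force: [-0.1, -0.1, -9.0]
width: 0.224
grasp_force: 60.9
```

Call:
{"fn": "arm_command", "kwargs": {"targets": "0 0 0.015 0 0 0 -1; 0 0 0.03 0 0 0 -1; 0 0 0.045 0 0 0 -1; 0 0 0.06 0 0 0 -1; 0 0 0.072 0 0 0 -1; 0 0 0.08 0 0 0 -1; 0 0 0.086 0 0 0 -1; 0 0 0.086 0 0 0 -1"}}

```text
t: 28.38
eef_pos: [0.6554, 0.0469, 0.1795]
orientation: [-0.028, 3.141, 0.001]
ft_force: [-0.1, 0.4, -8.5]
width: 0.224
grasp_force: 60.9
```

Call:
{"fn": "arm_command", "kwargs": {"targets": "0 0 0.003 0 0 0 -1; 0 0 0.005 0 0 0 -1; 0 0 0.007 0 0 0 -1; 0 0 0.009 0 0 0 -1; 0 0 0.009 0 0 0 -1"}}

```text
t: 29.0
eef_pos: [0.6554, 0.047, 0.1767]
orientation: [-0.028, 3.141, 0.001]
ft_force: [-4.2, 0.6, -2.3]
width: 0.224
grasp_force: 61.7
```

Call:
{"fn": "arm_command", "kwargs": {"targets": "0 0 0 0 0 0 -0.6; 0 0 0 0 0 0 -0.2; 0 0 0 0 0 0 0.3; 0 0 -0.05 0 0 0 0.5; 0 0 -0.15 0 0 0 0.5; 0 0 -0.22 0 0 0 -0.5; 0.1 0 -0.22 0 0 0 -1; 0.13 0 -0.22 0 0 0 -1;  0.13 0 -0.22 0 0 0 -1"}}

```text
t: 30.12
eef_pos: [0.6034, 0.0459, 0.2649]
orientation: [-0.028, 3.139, 0.001]
ft_force: [0.1, -0.7, -0.7]
width: -0.004
grasp_force: 0.0
```

```bash
python3 -c "
from h import *
s=arm.sense();print(s['t'],s['eef_pos'],s['ft_force'])
for n in('scene','top'):
    r=cloud(snap(n)).reshape(-1,3); a,b,z=(r-[.655,.0455,.11]).T
    def f(nm,m):
        if m.sum()>4: print(n,nm,m.sum(),np.percentile(r[m],[2,50,98],axis=0).round(4).tolist())
    f('fintop',(abs(a)<.03)&(abs(b)<.02)&(abs(z-.092)<.005)); f('block',(abs(a)<.055)&(abs(b)<.04)&(abs(z-.058)<.005)); f('knobup',(a<-.037)&(a>-.1)&(abs(b)<.02)&(z>.06)&(z<.105))
    m=(abs(b)>.045)&(abs(b)<.15)&(abs(a)<.02)&(abs(z-.045)<.015)
    if m.sum()>9: print('yaw',np.polyfit(b[m],a[m],1),'roll',np.polyfit(b[m],z[m],1))
"
```

```text
30.125 [0.60336147 0.04589224 0.26487935] [ 0.08973226 -0.71340767 -0.68022571]
scene fintop 95 [[0.6341, 0.0356, 0.1978], [0.6522, 0.0431, 0.2012], [0.6748, 0.0539, 0.2034]]
scene block 307 [[0.6128, 0.0168, 0.1635], [0.6406, 0.0314, 0.1666], [0.6939, 0.0682, 0.1719]]
scene knobup 86 [[0.5962, 0.0353, 0.1716], [0.604, 0.0411, 0.1979], [0.6161, 0.05, 0.2065]]
yaw [-0.01822454 -0.00268864] roll [-0.00139408  0.04669079]
yaw [-0.01956334  0.00098497] roll [-0.00123215  0.04945821]
```

```bash
cat > press.py <<'E'
from h import *
def c2(th,s=.003,gap=0,tilt=25,X=.6555,Y=.0457):
    f=th+.08; K=np.array([X-.034-.05016*np.cos(f),Y,.11+.04+.05016*np.sin(f)]); t=np.radians(tilt)
    d=np.array([np.sin(t),0,-np.cos(t)]); n=np.array([np.cos(t),0,np.sin(t)]); return K+n*(.021+gap)+d*s
E
python3 -c "
from press import *
print(c2(1.2,-.06,.004))
planp((c2(1.2,-.06,.003),91,25),(c2(1.2,-.02,.003),91,25),(c2(1.2,.002,.002),91,25))"
```

```text
[0.60441896 0.0457     0.262998  ]
[ 0.0011 -0.0002  0.004 ] turn [ 0.001 -0.831 -0.   ]
[-0.041  -0.001   0.0947] turn [ 0.001 -0.831 -0.   ]
[-0.0619 -0.0014  0.1456] turn [ 0.001 -0.831 -0.   ]
```

Call:
{"fn": "arm_command", "kwargs": {"targets": "0.001 0 0 0 -0.3 0 -1; 0.001 0 0.004 0 -0.6 0 -1; 0.001 0 0.004 0 -0.831 0 -1; -0.02 0 0.05 0 -0.831 0 -1; -0.041 -0.001 0.095 0 -0.831 0 -1; -0.05 -0.001 0.12 0 -0.831 0 -1; -0.062 -0.001 0.1445 0 -0.831 0 -1; -0.062 -0.001 0.1445 0 -0.831 0 -1; -0.062 -0.001 0.1445 0 -0.831 0 -1"}}

```text
t: 31.35
eef_pos: [0.6284, 0.046, 0.2067]
orientation: [-0.024, 2.705, 0.006]
ft_force: [-0.3, -0.4, -1.1]
width: -0.002
grasp_force: 0.0
```

```bash
python3 -c "
from press import *
s=arm.sense();print(s['t'],s['eef_pos'],s['ft_force'],s['joints'])
planp(*[(c2(t,.003,-.001),91,25) for t in np.linspace(1.1,-.05,12)])
d=snap('scene'); u,v=290,165
im=d['image'][v-50:v+50,u-75:u+75,::-1]; cv2.imwrite('pics/s9.png',cv2.resize(im,None,fx=5,fy=5,interpolation=2))
"
```

```text
31.35 [0.62839085 0.04602371 0.20667067] [-0.30582992 -0.36228584 -1.14362247] [-0.14017277  0.35005801  1.57790361  0.09476549  0.78455193 -1.78114859]
[ 0.0198 -0.0005  0.0034] turn [ 0.001 -0.     0.   ]
[ 0.0329 -0.0003  0.0034] turn [ 0.001 -0.     0.   ]
[ 0.0459 -0.0001  0.0049] turn [ 0.001 -0.     0.   ]
[0.0587 0.0001 0.0077] turn [ 0.001 -0.     0.   ]
[0.0711 0.0002 0.0118] turn [ 0.001 -0.     0.   ]
[0.0831 0.0004 0.0172] turn [ 0.001 -0.     0.   ]
[0.0944 0.0005 0.0239] turn [ 0.001 -0.     0.   ]
[0.1049 0.0006 0.0316] turn [ 0.001 -0.     0.   ]
[0.1146 0.0007 0.0405] turn [ 0.001 -0.     0.   ]
[0.1233 0.0008 0.0502] turn [ 0.001 -0.     0.   ]
[0.131  0.0008 0.0609] turn [ 0.001 -0.     0.   ]
[0.1375 0.0008 0.0723] turn [ 0.001 -0.     0.   ]
```

View pics/s9.png

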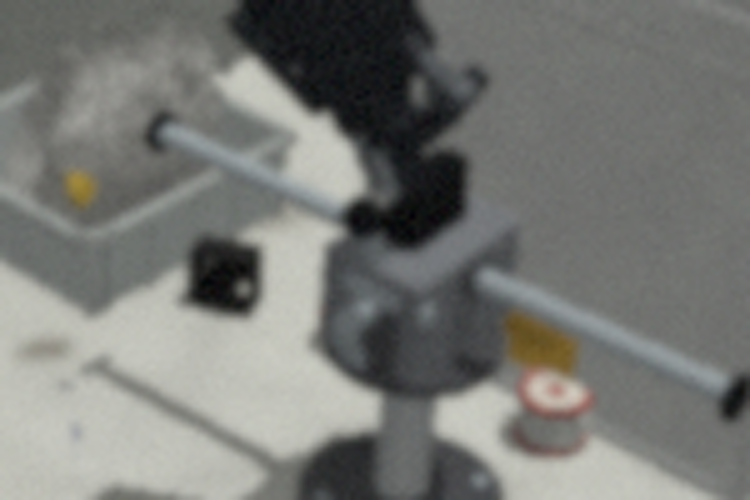

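Call:
{"fn": "arm_command", "kwargs": {"targets": "0.01 0 0.003 0 0 0 -1; 0.02 0 0.0034 0 0 0 -1; 0.033 0 0.0034 0 0 0 -1; 0.046 0 0.005 0 0 0 -1; 0.0587 0 0.008 0 0 0 -1; 0.071 0 0.012 0 0 0 -1; 0.083 0 0.017 0 0 0 -1; 0.0945 0 0.024 0 0 0 -1; 0.105 0 0.0315 0 0 0 -1; 0.1145 0 0.0405 0 0 0 -1"}}

```text
t: 32.65
eef_pos: [0.5934, 0.0454, 0.1718]
orientation: [-0.024, 2.706, 0.006]
ft_force: [0.3, -0.4, 1.6]
width: -0.002
grasp_force: 0.3
```

Call:
{"fn": "arm_command", "kwargs": {"targets": "0.009 0 0.01 0 0 0 -1; 0.0165 0 0.02 0 0 0 -1; 0.023 0 0.031 0 0 0 -1; 0.026 0 0.036 0 0 0 -1; 0.026 0 0.036 0 0 0 -1"}}

```text
t: 33.28
eef_pos: [0.591, 0.0454, 0.1593]
orientation: [-0.025, 2.7, 0.005]
ft_force: [-25.8, -0.4, 39.0]
width: 0.002
grasp_force: 19.9
```

```bash
python3 -c "
from press import *
s=arm.sense();print(s['t'],s['eef_pos'],s['ft_force'])
for n in('scene','top'):
    r=cloud(snap(n)).reshape(-1,3); a,b,z=(r-[.655,.0455,.11]).T
    def f(nm,m):
        if m.sum()>4: print(n,nm,m.sum(),np.percentile(r[m],[2,50,98],axis=0).round(4).tolist())
    f('fintop',(abs(a)<.03)&(abs(b)<.02)&(abs(z-.092)<.005)); f('block',(abs(a)<.055)&(abs(b)<.04)&(abs(z-.058)<.005)); f('knob',(a<-.06)&(a>-.1)&(abs(b)<.015)&(z>.02)&(z<.08))
    m=(abs(b)>.045)&(abs(b)<.15)&(abs(a)<.02)&(abs(z-.045)<.015)
    if m.sum()>9: print('yaw',np.polyfit(b[m],a[m],1),'roll',np.polyfit(b[m],z[m],1))
d=snap('scene'); u,v=290,165
im=d['image'][v-50:v+50,u-75:u+75,::-1]; cv2.imwrite('pics/s10.png',cv2.resize(im,None,fx=5,fy=5,interpolation=2))
"
```

```text
33.275 [0.59101758 0.04538542 0.15933492] [-25.78832932  -0.38647794  38.95152846]
scene fintop 101 [[0.6332, 0.0352, 0.1973], [0.6509, 0.043, 0.2012], [0.6736, 0.0541, 0.2037]]
scene block 253 [[0.6142, 0.0141, 0.1634], [0.6515, 0.0275, 0.1667], [0.6948, 0.0431, 0.1718]]
scene knob 137 [[0.5618, 0.0312, 0.1487], [0.5721, 0.0394, 0.1618], [0.5885, 0.0503, 0.1876]]
yaw [-0.02273675 -0.00347775] roll [0.00044698 0.04708684]
top fintop 125 [[0.6349, 0.0368, 0.1976], [0.6553, 0.0454, 0.2026], [0.6773, 0.0551, 0.2061]]
top block 507 [[0.6155, 0.0173, 0.1638], [0.6528, 0.0473, 0.1681], [0.6969, 0.0731, 0.1722]]
yaw [-0.02008665  0.00068196] roll [-0.00146528  0.04970822]
```

View pics/s10.png

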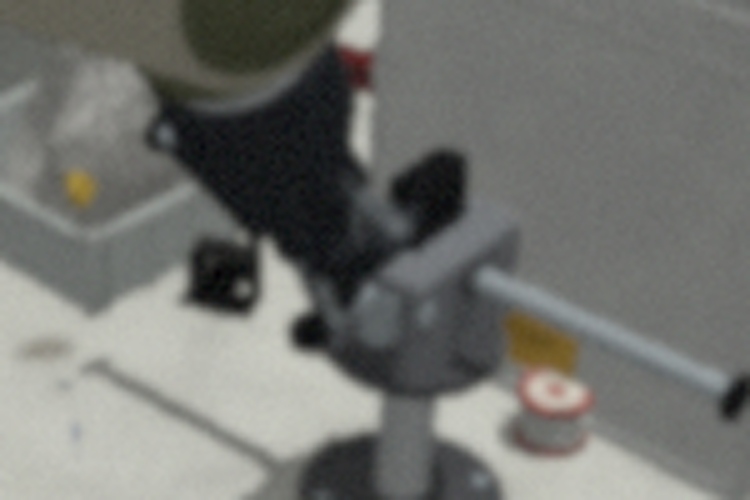

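Call:
{"fn": "arm_command", "kwargs": {"targets": "0 0 -0.02 0 0 0 -1; 0 0 -0.06 0 0 0 -1; 0.02 0 -0.15 0 0 0 -1; 0.02 0 -0.22 0 0.4 0 -1; 0 0 -0.22 0 0.83 0 -1; 0 0 -0.22 0 0.83 0 -1; 0 0 -0.22 0 0.83 0 -1"}}

```text
t: 34.3
eef_pos: [0.5531, 0.0446, 0.2339]
orientation: [0.028, -3.141, -0.001]
ft_force: [-0.7, -0.2, -0.7]
width: -0.002
grasp_force: 0.0
```

```bash
python3 -c "
from press import *
s=arm.sense();print(s['t'],s['eef_pos'],s['ft_force'])
for n in('scene','top'):
    r=cloud(snap(n)).reshape(-1,3); a,b,z=(r-[.655,.0455,.11]).T
    def f(nm,m):
        if m.sum()>4: print(n,nm,m.sum(),np.percentile(r[m],[2,50,98],axis=0).round(4).tolist())
    f('fintop',(abs(a)<.03)&(abs(b)<.02)&(abs(z-.092)<.005)); f('block',(abs(a)<.055)&(abs(b)<.04)&(abs(z-.058)<.005)); f('knob',(a<-.072)&(a>-.1)&(abs(b)<.015)&(z>.02)&(z<.08))
planp(((.5725,.0457,.20),91,0),((.5725,.0457,.165),91,0))
"
```

```text
34.3 [0.55313897 0.04464004 0.23388557] [-0.71398642 -0.18675188 -0.67146193]
scene fintop 98 [[0.6335, 0.0352, 0.1973], [0.6521, 0.0424, 0.2011], [0.6747, 0.0533, 0.2031]]
scene block 357 [[0.6135, 0.0164, 0.1633], [0.6383, 0.0344, 0.1666], [0.6927, 0.0718, 0.1711]]
scene knob 66 [[0.5617, 0.0344, 0.1479], [0.5672, 0.0399, 0.1572], [0.5819, 0.05, 0.1631]]
[-0.05    0.0014  0.0855] turn [0.001 0.002 0.001]
[-0.0499  0.0013  0.173 ] turn [0.001 0.002 0.001]
```

Call:
{"fn": "arm_command", "kwargs": {"targets": "-0.03 0.001 0.04 0 0 0 -1; -0.05 0.001 0.1 0 0 0 -1; -0.05 0.001 0.15 0 0 0 -1; -0.05 0.001 0.17 0 0 0 -1; -0.05 0.001 0.178 0 0 0 -1; -0.05 0.001 0.178 0 0 0 -1; -0.05 0.001 0.178 0 0 0 -1; -0.05 0.001 0.178 0 0 0 -1"}}

```text
t: 35.4
eef_pos: [0.5734, 0.0454, 0.1638]
orientation: [-0.028, 3.14, 0.001]
ft_force: [-0.8, -0.1, 2.4]
width: 0.001
grasp_force: 0.9
```

Call:
{"fn": "arm_command", "kwargs": {"targets": "0 0 -0.05 0 0 0 -1; 0 0 -0.2 0 0 0 0; 0.03 0.1 -0.25 0 0 0 1; 0.05 0.25 -0.25 0 0 0 1; 0.07 0.4 -0.25 0 0 0 1; 0.07 0.5 -0.25 0 0 0 1; 0.07 0.5 -0.25 0 0 0 1"}}

```text
t: 36.28
eef_pos: [0.5409, 0.2473, 0.2633]
orientation: [-0.034, 3.141, 0.001]
ft_force: [0.4, -0.5, 0.6]
width: 0.998
grasp_force: 0.0
```

```bash
cat > ears.py <<'E'
from h import *
def ears(n='top',y0=-.35,y1=.2,fn=None):
    q=cloud(snap(n,fn)); m=(q[...,2]>.106)&(q[...,2]<.13)&(q[...,0]>.25)&(q[...,0]<.57)&(q[...,1]>y0)&(q[...,1]<y1)
    k,l,st,_=cv2.connectedComponentsWithStats(m.astype(np.uint8))
    for i in range(1,k):
        if st[i,4]>40:
            p=q[l==i]; c=np.median(p,0); A=q[(np.abs(q[...,:2]-c[:2]).max(-1)<.075)&(q[...,2]>.02)&(q[...,2]<.13)]
            r=cv2.minAreaRect((p[:,:2]*1000).astype(np.float32)); R2=cv2.minAreaRect((A[:,:2]*1000).astype(np.float32)); print(n,st[i,4],c.round(4),'crown',np.round(r[0],1),np.round(r[1],1),round(r[2],1),'all',np.round(R2[0],1),np.round(R2[1],1),round(R2[2],1))
E
python3 -c "
from ears import *
s=arm.sense();print(s['t'],s['eef_pos'])
ears('top',fn='t2.png');ears('scene')"
```

```text
36.275 [0.54087848 0.24727409 0.26326574]
top 134 [ 0.4726 -0.0005  0.1192] crown [472.5  -0. ] [39.6 24.1] 0.5 all [464.7 -25.1] [144.6  99.4] 8.4
top 140 [ 0.4254 -0.0702  0.1189] crown [426.1 -71.1] [43.3 23.9] 8.9 all [433.5 -48.7] [134.2 106.6] 0.2
scene 195 [ 0.467  -0.0044  0.1178] crown [471.2  -1.3] [39.3 22.9] 9.6 all [461.3 -23.9] [138.2 111. ] 0.0
scene 240 [ 0.4185 -0.0749  0.1181] crown [424.  -71.4] [40.8 23.7] 9.1 all [423.6 -67.5] [150.6 121.6] 82.7
```

View pics/t2.png

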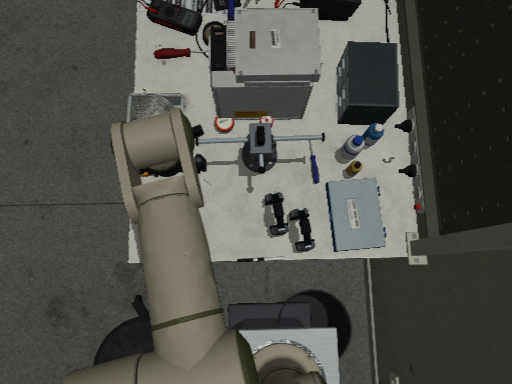

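```bash
python3 -c "
from h import *
planp(((.4725,.001,.19),98,0),((.4725,.001,.096),98,0))"
```

```text
[ 0.1835 -0.6062  0.1831] turn [ 0.     0.001 -0.232]
[ 0.1837 -0.6062  0.4181] turn [ 0.     0.001 -0.232]
```

Call:
{"fn": "arm_command", "kwargs": {"targets": "0.05 -0.12 0 0 0 -0.1 0.5; 0.1 -0.25 0 0 0 -0.232 0.1; 0.15 -0.38 0.03 0 0 -0.232 0.1; 0.18 -0.5 0.1 0 0 -0.232 0.1; 0.1835 -0.59 0.183 0 0 -0.232 0.1; 0.1835 -0.606 0.183 0 0 -0.232 0.1; 0.1835 -0.606 0.183 0 0 -0.232 0.1; 0.1835 -0.606 0.183 0 0 -0.232 0.1"}}

```text
t: 37.38
eef_pos: [0.4729, 0.0018, 0.191]
orientation: [-0.219, 3.131, 0.0]
ft_force: [-0.3, 0.2, 0.6]
width: 0.553
grasp_force: 0.0
```

```bash
python3 -c "
from ears import *
s=arm.sense();print(s['t'],s['eef_pos'],s['width']*85)
ears('scene')
planp(((.4725,.001,.096),98,0))"
```

```text
37.375 [0.47289042 0.00180649 0.19100024] 47.04302645067224
scene 199 [ 0.467  -0.0042  0.1176] crown [471.2  -1.1] [41.8 22.4] 8.8 all [462.1 -23.1] [139.8 112.1] 0.0
scene 239 [ 0.4192 -0.0749  0.118 ] crown [423.1 -72.3] [39.5 22.9] 8.5 all [423.5 -68.1] [151.2 121.4] 82.4
[ 0.0017 -0.0021  0.2371] turn [-0.     0.005  0.001]
```

Descend, grasp and lift pair 1.

Call:
{"fn": "arm_command", "kwargs": {"targets": "0.002 0 0.08 0 0 0 0.1; 0.002 0 0.16 0 0 0 0.1; 0.002 0 0.21 0 0 0 0.1; 0.002 0 0.236 0 0 0 0.1; 0.002 0 0.236 0 0 0 -0.3; 0.002 0 0.236 0 0 0 -0.7; 0.002 0 0.236 0 0 0 -1; 0.002 0 0.236 0 0 0 -1; 0.002 0 0.236 0 0 0 -1"}}

```text
t: 38.55
eef_pos: [0.4723, 0.0012, 0.0964]
orientation: [-0.218, 3.131, 0.0]
ft_force: [0.2, 1.5, 5.0]
width: 0.268
grasp_force: 59.8
```

Call:
{"fn": "arm_command", "kwargs": {"targets": "0 0 -0.05 0 0 0 -1; 0 0 -0.15 0 0 0 -1; 0 0 -0.3 0 0 0 -1; 0 0 -0.42 0 0 0 -1; 0 0 -0.46 0 0 0 -1; 0 0 -0.46 0 0 0 -1"}}

```text
t: 39.3
eef_pos: [0.4717, 0.001, 0.2802]
orientation: [-0.218, 3.132, -0.0]
ft_force: [-0.1, -0.4, -1.2]
width: 0.267
grasp_force: 59.1
```

```bash
python3 -c "
from h import *
s=arm.sense();print(s['t'],s['eef_pos'],s['width']*85,s['ft_force'])
planp(((.653,.139,.28),91,0))"
```

```text
39.3 [0.47170371 0.00098505 0.28023651] 22.656924275723387 [-0.13937398 -0.40491803 -1.21226851]
[-0.4967  0.2789  0.0017] turn [-0.     0.005  0.232]
```

Call:
{"fn": "arm_command", "kwargs": {"targets": "-0.02 0.1 0 0 0 0.1 -1; -0.05 0.2 0 0 0 0.232 -1; -0.1 0.28 0 0 0 0.232 -1; -0.22 0.28 0 0 0 0.232 -1; -0.35 0.279 0 0 0 0.232 -1; -0.45 0.279 0 0 0 0.232 -1; -0.49 0.279 0 0 0 0.232 -1; -0.4967 0.279 0 0 0 0.232 -1; -0.4967 0.279 0 0 0 0.232 -1; -0.4967 0.279 0 0 0 0.232 -1"}}

```text
t: 40.55
eef_pos: [0.6523, 0.1392, 0.2801]
orientation: [-0.028, 3.141, 0.001]
ft_force: [0.5, -0.0, -0.7]
width: 0.273
grasp_force: 59.3
```

```bash
python3 -c "
from h import *
s=arm.sense();T=s['eef_pos'];print(s['t'],T,s['ft_force'])
for n in('scene','top'):
    q=cloud(snap(n)).reshape(-1,3); a,b,z=(q-T).T
    m=(abs(a)<.08)&(abs(b)<.035)&(z>-.1)&(z<-.055); print(n,m.sum(),np.percentile(q[m],[1,50,99],axis=0).round(4).tolist() if m.sum()>5 else '')
    for y0,y1 in((.08,.2),(-.11,.01)):
        m=(abs(q[:,0]-.655)<.02)&(q[:,1]>y0)&(q[:,1]<y1)&(abs(q[:,2]-.155)<.012); print(' bar',m.sum(),np.percentile(q[m],[3,50,97],axis=0).round(4).tolist() if m.sum()>5 else '')
planp(((.653,.139,.168),91,0))"
```

```text
40.55 [0.65228903 0.13915723 0.28008254] [ 0.51450258 -0.00416917 -0.72544517]
scene 633 [[0.5909, 0.1091, 0.1858], [0.6163, 0.1271, 0.2065], [0.7049, 0.1631, 0.2248]]
 bar 104 [[0.6475, 0.0842, 0.1509], [0.6502, 0.1125, 0.1568], [0.6568, 0.1421, 0.1608]]
 bar 270 [[0.6499, -0.1062, 0.1507], [0.6534, -0.0521, 0.1574], [0.6604, 0.0066, 0.161]]
top 0 
 bar 0 
 bar 207 [[0.6524, -0.1059, 0.1547], [0.6575, -0.0494, 0.16], [0.6644, 0.006, 0.1641]]
[-0.0011 -0.0005  0.2807] turn [0.001 0.002 0.   ]
```

Call:
{"fn": "arm_command", "kwargs": {"targets": "-0.003 0 0.05 0 0 0 -1; -0.006 0 0.12 0 0 0 -1; -0.006 0 0.18 0 0 0 -1; -0.006 0 0.22 0 0 0 -1; -0.006 0 0.25 0 0 0 -1; -0.006 0 0.265 0 0 0 -1; -0.006 0 0.274 0 0 0 -1; -0.006 0 0.278 0 0 0 -1; -0.006 0 0.278 0 0 0 -1"}}

```text
t: 41.78
eef_pos: [0.6555, 0.1393, 0.1695]
orientation: [-0.028, 3.14, 0.001]
ft_force: [-1.9, -0.6, 2.1]
width: 0.27
grasp_force: 59.8
```

Call:
{"fn": "arm_command", "kwargs": {"targets": "0 0 0 0 0 0 -0.5; 0 0 0 0 0 0 -0.2; 0 0 0 0 0 0 0.1; 0 0 0 0 0 0 0.2; 0 0 -0.08 0 0 0 0.2; 0 0 -0.2 0 0 0 0.2; 0 0 -0.3 0 0 0 0.2; 0.15 0 -0.3 0 0 0 0.1; 0.28 -0.1 -0.3 0 0 0 0.1; 0.4 -0.2 -0.3 0 0 0 0.1"}}

```text
t: 43.02
eef_pos: [0.4973, 0.0578, 0.2884]
orientation: [-0.03, 3.14, 0.0]
ft_force: [0.6, -1.4, 1.3]
width: 0.549
grasp_force: 0.0
```

```bash
python3 -c "
from ears import *
s=arm.sense();T=s['eef_pos'];print(s['t'],T,s['ft_force'])
for n in('scene','top'):
    q=cloud(snap(n)).reshape(-1,3); a,b,z=(q-[.654,.139,.132]).T
    for nm,lo,hi in(('crown',.05,.07),('low',-.065,-.005)):
        m=(abs(a)<.08)&(abs(b)<.04)&(z>lo)&(z<hi); print(n,nm,m.sum(),np.percentile(q[m],[1,50,99],axis=0).round(4).tolist() if m.sum()>5 else '')
ears('top'); ears('scene',y1=-.03)
planp(((.4255,-.0695,.20),98,0))"
```

```text
43.025 [0.49727344 0.05780938 0.28842733] [ 0.5816786  -1.4464342   1.30397923]
scene crown 102 [[0.6326, 0.1249, 0.1824], [0.6503, 0.1323, 0.1888], [0.6698, 0.1461, 0.1924]]
scene low 544 [[0.593, 0.1099, 0.0738], [0.6055, 0.1339, 0.1025], [0.7016, 0.163, 0.1249]]
top crown 112 [[0.6355, 0.1271, 0.1852], [0.6555, 0.14, 0.191], [0.6723, 0.148, 0.1948]]
top low 137 [[0.5966, 0.1138, 0.0793], [0.6916, 0.1553, 0.117], [0.7117, 0.164, 0.1225]]
top 142 [ 0.4257 -0.0707  0.1193] crown [425.8 -71.4] [44.6 24.1] 8.3 all [424.8 -71.5] [117.1  51.6] 8.4
scene 242 [ 0.4196 -0.0746  0.1179] crown [423.6 -71.6] [39.4 24.1] 7.8 all [419.5 -90. ] [ 96.  122.7] 77.2
[ 0.1894 -0.3159  0.2223] turn [ 0.001  0.005 -0.235]
```

Call:
{"fn": "arm_command", "kwargs": {"targets": "0.06 -0.1 0.03 0 0 -0.1 0.1; 0.12 -0.2 0.1 0 0 -0.235 0.1; 0.18 -0.3 0.18 0 0 -0.235 0.1; 0.189 -0.316 0.222 0 0 -0.235 0.1; 0.189 -0.316 0.222 0 0 -0.235 0.1; 0.189 -0.316 0.222 0 0 -0.235 0.1; 0.189 -0.316 0.222 0 0 -0.235 0.1"}}

```text
t: 44.1
eef_pos: [0.4265, -0.0689, 0.2002]
orientation: [-0.223, 3.132, -0.0]
ft_force: [0.1, -0.1, -0.2]
width: 0.547
grasp_force: 0.0
```

```bash
python3 -c "
from ears import *
s=arm.sense();print(s['t'],s['eef_pos'])
planp(((.4255,-.0695,.096),98,0))
ears('scene',y1=-.02)"
```

```text
44.1 [ 0.42653648 -0.06886225  0.20024315]
[ 0.0034 -0.0011  0.2606] turn [-0.     0.004  0.005]
scene 239 [ 0.4193 -0.0747  0.1181] crown [423.2 -71.4] [39.8 24.1] 9.3 all [ 422.9 -100.4] [119.5  98.9] 0.2
```

Call:
{"fn": "arm_command", "kwargs": {"targets": "0.003 -0.001 0.09 0 0 0 0.1; 0.003 -0.001 0.18 0 0 0 0.1; 0.003 -0.001 0.235 0 0 0 0.1; 0.003 -0.001 0.26 0 0 0 0.1; 0.003 -0.001 0.26 0 0 0 -0.3; 0.003 -0.001 0.26 0 0 0 -0.7; 0.003 -0.001 0.26 0 0 0 -1; 0.003 -0.001 0.26 0 0 0 -1; 0.003 -0.001 0.26 0 0 0 -1"}}

```text
t: 45.28
eef_pos: [0.4253, -0.0699, 0.0964]
orientation: [-0.221, 3.131, -0.0]
ft_force: [0.2, 0.6, 6.5]
width: 0.264
grasp_force: 60.3
```

Call:
{"fn": "arm_command", "kwargs": {"targets": "0 0 -0.05 0 0 0 -1; 0 0 -0.15 0 0 0 -1; 0 0 -0.3 0 0 0 -1; 0 0 -0.42 0 0 0 -1; 0 0 -0.46 0 0 0 -1; 0 0 -0.46 0 0 0 -1"}}

```text
t: 46.02
eef_pos: [0.4246, -0.07, 0.2801]
orientation: [-0.221, 3.132, -0.001]
ft_force: [-0.0, 0.5, -2.2]
width: 0.268
grasp_force: 59.4
```

```bash
python3 -c "
from h import *
s=arm.sense();print(s['t'],s['eef_pos'],s['width']*85,s['ft_force'])
planp(((.657,-.045,.28),91,0))"
```

```text
46.025 [ 0.42463411 -0.0699712   0.28008741] 22.749481495272377 [-0.0068108   0.53792644 -2.15174266]
[-0.5839 -0.0196  0.0015] turn [-0.001  0.004  0.235]
```

Call:
{"fn": "arm_command", "kwargs": {"targets": "-0.07 -0.01 0 0 0 0.1 -1; -0.18 -0.02 0 0 0 0.235 -1; -0.3 -0.02 0 0 0 0.235 -1; -0.42 -0.02 0 0 0 0.235 -1; -0.52 -0.02 0 0 0 0.235 -1; -0.57 -0.02 0 0 0 0.235 -1; -0.585 -0.02 0 0 0 0.235 -1; -0.585 -0.02 0 0 0 0.235 -1; -0.585 -0.02 0 0 0 0.235 -1"}}

```text
t: 47.15
eef_pos: [0.6567, -0.0451, 0.2799]
orientation: [-0.027, 3.141, 0.001]
ft_force: [-0.1, -0.3, -1.6]
width: 0.272
grasp_force: 59.3
```

Call:
{"fn": "arm_command", "kwargs": {"targets": "0 0 0.05 0 0 0 -1; 0 0 0.12 0 0 0 -1; 0 0 0.18 0 0 0 -1; 0 0 0.22 0 0 0 -1; 0 0 0.25 0 0 0 -1; 0 0 0.265 0 0 0 -1; 0 0 0.274 0 0 0 -1; 0 0 0.278 0 0 0 -1; 0 0 0.278 0 0 0 -1"}}

```text
t: 48.28
eef_pos: [0.6576, -0.0449, 0.1688]
orientation: [-0.028, 3.14, 0.001]
ft_force: [0.6, 0.2, -2.8]
width: 0.267
grasp_force: 59.3
```

Call:
{"fn": "arm_command", "kwargs": {"targets": "0 0 0.002 0 0 0 -1; 0 0 0.004 0 0 0 -1; 0 0 0.004 0 0 0 -0.6; 0 0 0.004 0 0 0 -0.3; 0 0 0.004 0 0 0 0.1; 0 0 0.004 0 0 0 0.2; 0 0 -0.08 0 0 0 0.2; 0 0 -0.2 0 0 0 0.2; 0 0 -0.3 0 0 0 0.2; 0.1 0 -0.3 0 0 0 0.2"}}

```text
t: 49.52
eef_pos: [0.6193, -0.0462, 0.2917]
orientation: [-0.028, 3.133, -0.002]
ft_force: [0.2, -0.8, -0.8]
width: 0.598
grasp_force: 0.0
```

Call:
{"fn": "arm_command", "kwargs": {"targets": "0.1 0 0 0 0 0 0.2; 0.25 -0.05 0 0 0 0 0.2; 0.4 -0.1 0 0 0 0 0.2; 0.5 -0.1 0 0 0 0 0.2; 0.5 -0.1 0 0 0 0 0.2;0.5 -0.1 0 0 0 0 0.2;0.5 -0.1 0 0 0 0 0.2"}}

```text
t: 50.4
eef_pos: [0.4188, -0.0892, 0.2881]
orientation: [-0.029, 3.141, 0.001]
ft_force: [0.7, 0.9, -0.4]
width: 0.597
grasp_force: 0.0
```

```bash
python3 -c "
from h import *
s=arm.sense();T=s['eef_pos'];print(s['t'],T,s['ft_force'])
for n in('scene','top'):
    q=cloud(snap(n,'f_'+n+'.png')).reshape(-1,3)
    for y in(.137,-.045):
        a,b,z=(q-[.655,y,.132]).T
        for nm,lo,hi in(('crown',.05,.07),('low',-.065,-.005)):
            m=(abs(a)<.08)&(abs(b)<.04)&(z>lo)&(z<hi); print(n,nm,m.sum(),np.percentile(q[m],[1,50,99],axis=0).round(4).tolist() if m.sum()>5 else '')
    a,b,z=(q-[.655,.0455,.11]).T
    def f(nm,m):
        if m.sum()>4: print(n,nm,m.sum(),np.percentile(q[m],[2,50,98],axis=0).round(4).tolist())
    f('fintop',(abs(a)<.03)&(abs(b)<.02)&(abs(z-.092)<.005)); f('knob',(a<-.072)&(a>-.1)&(abs(b)<.015)&(z>.02)&(z<.1))
"
```

```text
50.4 [ 0.41882052 -0.08917559  0.28811638] [ 0.67166937  0.94262013 -0.39892457]
scene crown 0 
scene low 412 [[0.5927, 0.1106, 0.0735], [0.5995, 0.1317, 0.101], [0.7016, 0.1597, 0.1259]]
scene crown 142 [[0.6351, -0.0583, 0.1822], [0.652, -0.0497, 0.1892], [0.6748, -0.0362, 0.1921]]
scene low 827 [[0.596, -0.0741, 0.0728], [0.6164, -0.0532, 0.1007], [0.7068, -0.0212, 0.1254]]
scene fintop 12 [[0.635, 0.0356, 0.1978], [0.6682, 0.0401, 0.2003], [0.6766, 0.0468, 0.2034]]
scene knob 66 [[0.5614, 0.0346, 0.1473], [0.5675, 0.0403, 0.157], [0.5812, 0.0504, 0.1638]]
top crown 133 [[0.6351, 0.1272, 0.1838], [0.6524, 0.1374, 0.1907], [0.672, 0.1481, 0.1952]]
top low 319 [[0.595, 0.1113, 0.0763], [0.617, 0.1288, 0.1165], [0.7109, 0.1638, 0.1237]]
top crown 135 [[0.6396, -0.0582, 0.1833], [0.6566, -0.046, 0.1911], [0.6767, -0.0353, 0.1963]]
top low 311 [[0.5988, -0.0725, 0.0774], [0.6197, -0.0361, 0.1158], [0.714, -0.0197, 0.1255]]
top fintop 128 [[0.6354, 0.0368, 0.1977], [0.6559, 0.0453, 0.2023], [0.6768, 0.0552, 0.2064]]
top knob 46 [[0.5636, 0.0353, 0.1516], [0.5719, 0.0434, 0.1604], [0.5825, 0.0511, 0.1648]]
```

View pics/f_scene.png

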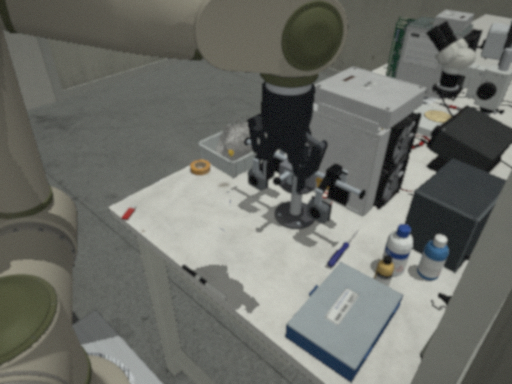

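```bash
python3 -c "
from rig import arm
print(arm.finish_job())"
```

```text
the job is handed in; nothing more can be done
None
```

The job is handed in: the rail sits flat on the seat disc with its handle locked down, and both pairs of ear defenders on the bench hang one on each bar. My first two tries at raising the handle by pinching the knob tipped the rail instead, so I hooked the handle up from below, and the judge's verdict was not shown.

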